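Nest the mixing cups away on the click-stop bench carousel

TASK

Put the washed mixing cups away on the click-stop carousel: click it on one place anticlockwise (seen from above) so that the empty blue pad stands at the front by the red dot, and nest all the blue cups upright, one inside the other in size order, in the middle of that pad. Then click it on one more place and nest all the white cups in the same way on the white pad now at the front, and last click it on once more, so that the flux jar stands at the front. Some sizes may be missing; leave the brush tin and the flux jar standing on their pads and the other things on the bench where they are.

Things in the scene. Friction and masses are not known exactly. Their poses are not given: they have to be found in the camera images.
- blue_large: blue open round mixing cup of the large size, standing upright: 68 mm across the rim, 64 mm across the foot, 50 mm tall, inside 61 mm at the mouth and 57 mm at the floor; wall 3.5 mm, floor 5 mm thick, about 220 g. Origin: centre of the underside, z axis up. May be absent. Nested, it stands on the floor of the larger cup; a medium rim shows 17 mm above a large one, a small 17 mm above a medium.
- blue_medium: blue open round mixing cup of the medium size, standing upright: 49 mm across the rim, 46 mm across the foot, 62 mm tall, inside 42 mm at the mouth and 39 mm at the floor; wall 3.5 mm, floor 5 mm thick, about 160 g. Origin: centre of the underside, z axis up. May be absent. Nested, it stands on the floor of the larger cup; a medium rim shows 17 mm above a large one, a small 17 mm above a medium.
- blue_small: blue open round mixing cup of the small size, standing upright: 33 mm across the rim, 31 mm across the foot, 74 mm tall, inside 26 mm at the mouth and 24 mm at the floor; wall 3.5 mm, floor 5 mm thick, about 120 g. Origin: centre of the underside, z axis up. May be absent. Nested, it stands on the floor of the larger cup; a medium rim shows 17 mm above a large one, a small 17 mm above a medium.
- white_large: white open round mixing cup of the large size, standing upright: 68 mm across the rim, 64 mm across the foot, 50 mm tall, inside 61 mm at the mouth and 57 mm at the floor; wall 3.5 mm, floor 5 mm thick, about 220 g. Origin: centre of the underside, z axis up. May be absent. Nested, it stands on the floor of the larger cup; a medium rim shows 17 mm above a large one, a small 17 mm above a medium.
- white_medium: white open round mixing cup of the medium size, standing upright: 49 mm across the rim, 46 mm across the foot, 62 mm tall, inside 42 mm at the mouth and 39 mm at the floor; wall 3.5 mm, floor 5 mm thick, about 160 g. Origin: centre of the underside, z axis up. May be absent. Nested, it stands on the floor of the larger cup; a medium rim shows 17 mm above a large one, a small 17 mm above a medium.
- white_small: white open round mixing cup of the small size, standing upright: 33 mm across the rim, 31 mm across the foot, 74 mm tall, inside 26 mm at the mouth and 24 mm at the floor; wall 3.5 mm, floor 5 mm thick, about 120 g. Origin: centre of the underside, z axis up. May be absent. Nested, it stands on the floor of the larger cup; a medium rim shows 17 mm above a large one, a small 17 mm above a medium.
- turntable (a joint): the carousel: flat round wooden plate, 320 mm across, top 34 mm above the bench, on a fixed foot, turning about a vertical axis. Value: rad, anticlockwise from above positive, about 0 at the start, range -0.6 to 6.6. Click-stops at every quarter turn (0, 1.571, 3.142, 4.712): past half-way it runs on by itself into the next stop. Turning takes up to about 5 N at a post.
- caddy: the fixed foot of the carousel, round, with a tongue and a red dot at its front (its -x side, towards the robot). A pad is at the front when its centre lies straight on that side of the axis, next to the red dot. Origin: on the bench, on the turning axis. At joint value 0 the turning plate's own axes are parallel to this body's.
- pad0 (a point): centre of the grey pad under the brush tin, a flat 94 mm disc on the plate, at the height of the plate's top; 95 mm from the turning axis; turns with the plate. At the front at the start.
- post0 (a point): centre of the top of an upright brass post, 16 mm thick and 52 mm tall, standing on the plate midway between pads, 145 mm from the turning axis, for turning the plate by; 45 degrees clockwise of pad0 seen from above
- pad1 (a point): centre of the blue pad, a flat 94 mm disc on the plate, at the height of the plate's top; 95 mm from the turning axis; turns with the plate. At the front after 1 click anticlockwise.
- post1 (a point): centre of the top of an upright brass post, 16 mm thick and 52 mm tall, standing on the plate midway between pads, 145 mm from the turning axis, for turning the plate by; 45 degrees clockwise of pad1 seen from above
- pad2 (a point): centre of the white pad, a flat 94 mm disc on the plate, at the height of the plate's top; 95 mm from the turning axis; turns with the plate. At the front after 2 clicks anticlockwise.
- post2 (a point): centre of the top of an upright brass post, 16 mm thick and 52 mm tall, standing on the plate midway between pads, 145 mm from the turning axis, for turning the plate by; 45 degrees clockwise of pad2 seen from above
- pad3 (a point): centre of the grey pad under the flux jar, a flat 94 mm disc on the plate, at the height of the plate's top; 95 mm from the turning axis; turns with the plate. At the front after 3 clicks anticlockwise.
- post3 (a point): centre of the top of an upright brass post, 16 mm thick and 52 mm tall, standing on the plate midway between pads, 145 mm from the turning axis, for turning the plate by; 45 degrees clockwise of pad3 seen from above
- brush_tin: steel tin with brushes, standing loose on pad0; 60 mm across, 70 mm tall (brushes to 118 mm); origin: centre of the underside
- flux_jar: amber jar with a black cap, standing loose on pad3; 62 mm across, 80 mm tall; origin: centre of the underside
- marker: bystander: white marker pen lying down, 125 mm long along its x axis, 16 mm thick; origin: centre of the underside
- ring_clamp: bystander: wooden ring clamp lying down, 130 x 28 x 24 mm, long along its x axis; origin: centre of the underside
- wax_block: bystander: blue-green block of carving wax, 90 x 60 x 30 mm; origin: centre of the underside
Not all that is in view belongs to the job. What is shaped like the blue_medium but green or yellow is not meant.

How it is judged:
On the way, in this order (a step that is already met when the one before it is completed fails the run):
1. the carousel is clicked on one place, so that the blue pad stands at the front (value of joint turntable between 1.451 and 1.691 rad and velocity of joint turntable between -0.05 and 0.05 rad/s), for 0.3 s.
2. all blue cups are nested on the blue pad, with that pad at the front (all of step 1 and horizontal distance between each of blue_large, blue_medium, blue_small and pad1 below 0.025 m and z of blue_large in the frame of pad1 below 0.004 m and angle between each of blue_large, blue_medium, blue_small's own z axis and vertical below 0.12 rad and contact force between each of blue_large, blue_medium, blue_small and the fingers below 0.1 N and linear speed of each of blue_large, blue_medium, blue_small below 0.03 m/s and z of blue_medium in the frame of pad1 below 0.009 m and z of blue_small in the frame of pad1 below 0.014 m), for 0.3 s.
3. the carousel is clicked on one more place, so that the white pad stands at the front (value of joint turntable between 3.022 and 3.262 rad and velocity of joint turntable between -0.05 and 0.05 rad/s), for 0.3 s.
4. all white cups are nested on the white pad, with that pad at the front (all of step 3 and horizontal distance between each of white_large, white_medium, white_small and pad2 below 0.025 m and z of white_large in the frame of pad2 below 0.004 m and angle between each of white_large, white_medium, white_small's own z axis and vertical below 0.12 rad and contact force between each of white_large, white_medium, white_small and the fingers below 0.1 N and linear speed of each of white_large, white_medium, white_small below 0.03 m/s and z of white_medium in the frame of pad2 below 0.009 m and z of white_small in the frame of pad2 below 0.014 m), for 0.3 s.
5. the carousel is clicked on once more, so that the flux jar stands at the front (value of joint turntable between 4.592 and 4.832 rad and velocity of joint turntable between -0.05 and 0.05 rad/s), for 0.3 s.
At the end, for the whole second after the job is handed in: Carousel at rest in its third stop (4.71 +- 0.12 rad). Each present cup upright (0.12 rad), released, within 25 mm of its colour's pad centre, underside under 4, 9, 14 mm (large, medium, small) above the plate. Brush tin and flux jar upright within 40 mm of their pads' centres (all of step 5 and horizontal distance between each of blue_large, blue_medium, blue_small and pad1 below 0.025 m and z of blue_large in the frame of pad1 below 0.004 m and angle between each of blue_large, blue_medium, blue_small, white_large, white_medium, white_small's own z axis and vertical below 0.12 rad and contact force between each of blue_large, blue_medium, blue_small, white_large, white_medium, white_small and the fingers below 0.1 N and z of blue_medium in the frame of pad1 below 0.009 m and z of blue_small in the frame of pad1 below 0.014 m and horizontal distance between each of white_large, white_medium, white_small and pad2 below 0.025 m and z of white_large in the frame of pad2 below 0.004 m and z of white_medium in the frame of pad2 below 0.009 m and z of white_small in the frame of pad2 below 0.014 m and horizontal distance between brush_tin and pad0 below 0.04 m and horizontal distance between flux_jar and pad3 below 0.04 m and angle between each of brush_tin, flux_jar's own z axis and vertical below 0.2 rad); the robot touches nothing.
It fails at once if a bystander on the bench is moved more than 50 mm (distance of any of marker, ring_clamp, wax_block from where it was at the start of the episode above 0.05 m).
It fails at once if the brush tin or the flux jar is knocked over (angle between any of brush_tin, flux_jar's own z axis and vertical above 0.6 rad).
Of blue_large, blue_medium, blue_small, white_large, white_medium, white_small only 4 to 6 are there at a start; the rules pass over those that are not, and their reading is None.
At some moment in a run one of blue_large, blue_medium, white_large, white_medium may be knocked a few centimetres aside while the robot is not near it.
It also fails if it takes over 210 s, if anything falls off the work surface, if the arm or the gripper's body presses on something with over 40 N, if the wrist force passes 120 N, or if a joint passes its speed limit or range.

ROBOT

A 7-joint arm with a two-finger parallel gripper is mounted at the origin on the work surface. World frame = base frame: x ahead of the robot, y to its left, z up, the work surface at z = 0. Lengths are in m, angles in rad, forces in N, time in s.
With the tool pointing down it reaches from about 0.425 to 0.95 m from the base axis. Payload 4.7 kg.
Tool frame: the origin (TCP) lies between the finger pads; the fingertips stand 11 mm ahead of it and the grasp point (between the pads) lies 8 mm behind it (env.finger_overhang is the distance from the TCP to the fingertips, in m); z points along the fingers, y is the direction in which the jaws open and shut (so a half turn about z gives the same grasp; the last joint's range is limited). The gripper opens to 85 mm and grips with 20 to 120 N. Pads are 22 mm wide; open, the fingers measure 114 mm over their backs; the gripper's body (76 mm by 85 mm) begins 54 mm behind the grasp point. The pads swing forward as they close: fully open they stand 13 mm farther back than shut.
Start: joints at [1.147, 0.469, -0.049, 1.532, 0.024, 1.141, -0.082], TCP at [0.26, -0.623, 0.242] pointing down, gripper open.
Joint ranges: [-2.59, 2.59], [-0.33, 1.99], [-1.39, 1.29], [0.1, 2.45], [-1.04, 4.18], [0.21, 1.99], [-2.66, 2.66]. Speed limits (rad/s): [2.57, 2.57, 3.14, 3.14, 3.14, 3.14, 3.14].

INTERFACE

Orientations are given as a unit quaternion [x, y, z, w].
In Python, from rig import env gives the robot as it stands.
- The arm moves only by the shell command python3 -m creep 'ROWS' [FORCE]. ROWS is JSON, a list that holds one entry, the list of rows, each a list of 7 numbers: the shift along the world's x, y, z in mm, then the turn, a rotation vector about the world's x, y, z in degrees, then the closure, from 0 (fully open) to 1 (shut). In form: [[[x, y, z, ax, ay, az, gripper], ...]]. A call has 1 to 8 rows; each row is the pose to reach, as a shift and turn from the pose measured when the call began; what a row does not reach only later rows make up. A row lasts 1/10 s, in which the tool goes at most 50 mm and 8.59 degrees, less where a joint would pass 70% of its speed; a pose out of reach is approached as far as the arm can. A call with a gripper value outside its range is refused whole. The fingers move at their own pace and stop on an object; FORCE is the grip in N (left out, the last holds). Time passes only in rows, so rows that repeat a pose let the fingers close. It gives the time, the measured TCP pose, the force and the opening at its end, in the units of the state.
- env.state(): the state, without advancing time (a new reading comes with each control period).
- env.grab_frame(name): name is "scene" or "side" or "wrist"; returns the picture (400x640x3 uint8, red, green, blue); there is no depth.
- env.camera_info(name): a dict with "K" (3x3 intrinsics, pixels), "origin" and "rotation" of the camera in the world. Camera axes: x right, y up, looking along -z (the intrinsics and any distortion apply to the point x, -y, -z); pixel columns grow to the right and rows downward; lengths in m; the calibration is good to about 2 mm. The wrist camera is an equidistant fisheye: a pixel r from the principal point sees the ray r / f radians off the axis. A picture is of the moment at which its call begins: read the wrist's pose just before it. camera_info takes no time and is no camera call; for the wrist camera it gives the pose at the moment of the call.
- env.finish_job(): hands the job in, once; it reports no verdict.
The state is a dict: "t": time; "joints": joint angles; "joint_vel": joint speeds; "tau": joint torques, N m; "tcp_pos": TCP position; "tool_rot": TCP orientation; "ft_force": force on the tool from outside, world axes, zero at the start; "wrist_torque": the same for the moment, N m; "finger_gap": opening from 0.0 (shut) to 1.0 (fully open).
Only numpy, scipy, OpenCV 4.12 (cv2) and the standard library are available. Lean on these libraries where they do the work, as an engineer would, in place of code of your own. Each camera call takes 0.05 s, during which the arm holds its last target.

## Working session

There is one attempt and no reset: what is moved stays moved. The work goes in short steps, Python scripts to look and compute and a shell command to move; the robot and the scene stay as the last step left them, time stands still between calls to the robot, and variables do not carry over. Pictures are saved under pics/ and viewed, and the job is handed in when it is done.

```bash
ls -la; mkdir -p pics; python3 - <<'E'
from rig import env
import cv2
s=env.state();print(s)
for n in("scene","side","wrist"):
    print(n,env.camera_info(n))
    cv2.imwrite(f"pics/{n}0.png",env.grab_frame(n)[:,:,::-1])
E
```

```text
total 12
drwxr-xr-x  3 agent agent 4096 Dec  7 13:25 .
drwxr-xr-x 23 root  root  4096 Dec  7 13:25 ..
drwxr-xr-x  2 agent agent 4096 Dec  7 13:25 pics
{'t': 0.0, 'joints': array([ 1.14710485,  0.46943863, -0.04859879,  1.5336929 ,  0.02411982,
        1.14100345, -0.08233116]), 'joint_vel': array([-0.00208435,  0.00073301,  0.0009906 , -0.0009199 , -0.00190747,
        0.00170466,  0.00031333]), 'tau': array([ 4.44651068e-04, -5.10298097e+01, -4.61886311e-02, -2.37716120e+01,
        1.06565186e-02,  7.55784335e-03,  1.40214991e-05]), 'tcp_pos': array([ 0.25940626, -0.62255279,  0.24126375]), 'tool_rot': array([ 9.80578980e-01,  1.96122177e-01, -2.35030347e-04, -9.49281258e-04]), 'ft_force': array([-0.37926629, -0.46002159,  1.15053363]), 'wrist_torque': array([ 0.02369579, -0.06284374, -0.00118871]), 'finger_gap': 1.0010530077469777}
scene {'K': array([[490.11083039,   0.        , 314.10867051],
       [  0.        , 490.11083039, 202.38767153],
       [  0.        ,   0.        ,   1.        ]]), 'origin': array([ 1.02648846, -0.38804994,  1.06260523]), 'rotation': array([0.26281413, 0.12391122, 0.42525841, 0.85716394])}
side {'K': array([[454.26934556,   0.        , 322.75186776],
       [  0.        , 454.26934556, 201.26826435],
       [  0.        ,   0.        ,   1.        ]]), 'origin': array([0.45541195, 0.89131116, 0.78389008]), 'rotation': array([-0.00303208,  0.43736324,  0.89882606, -0.02856426])}
wrist {'K': array([[309.70691629,   0.        , 315.09555087],
       [  0.        , 309.70691629, 200.09260462],
       [  0.        ,   0.        ,   1.        ]]), 'origin': array([ 0.3265992 , -0.59474636,  0.37266374]), 'rotation': array([-0.11849947,  0.0806192 , -0.54845272,  0.82380704])}
```

View pics/scene0.png

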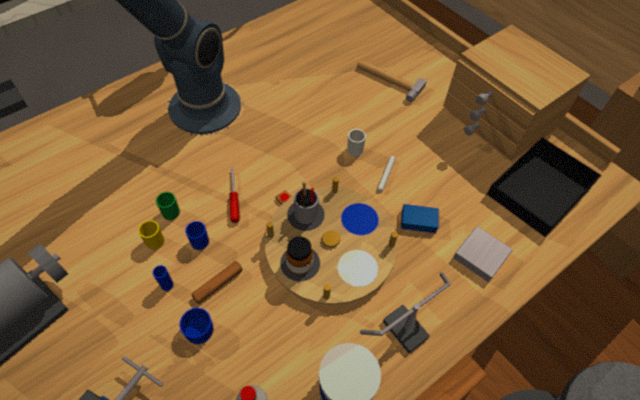

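View pics/side0.png

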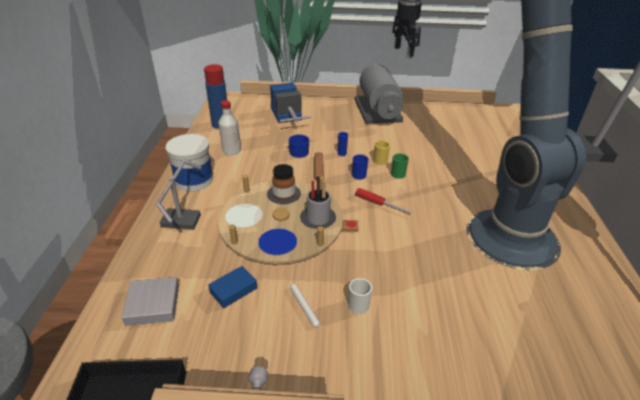

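View pics/wrist0.png

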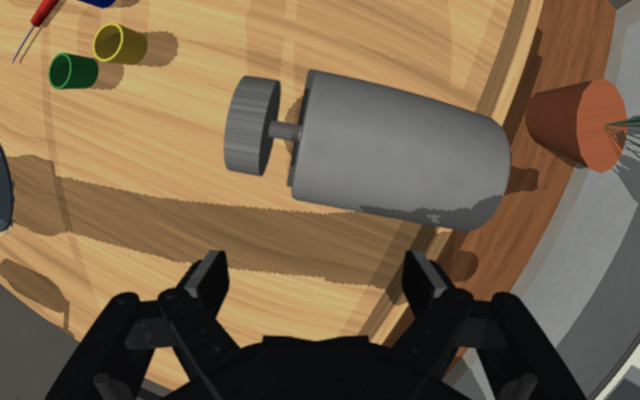

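```bash
cat > h.py <<'E'
import numpy as np, cv2
from scipy.spatial.transform import Rotation as R
from rig import env
def ray(n,u,v,ci=None):
    ci=ci or env.camera_info(n);K=ci["K"]
    x=(u-K[0,2])/K[0,0];y=(v-K[1,2])/K[1,1]
    if n=="wrist":
        r=np.hypot(x,y);d=np.array([np.sin(r)*x/max(r,1e-9),-np.sin(r)*y/max(r,1e-9),-np.cos(r)])
    else: d=np.array([x,-y,-1.])
    d=R.from_quat(ci["rotation"]).apply(d);return np.array(ci["origin"]),d/np.linalg.norm(d)
def pt(n,u,v,z,ci=None):
    o,d=ray(n,u,v,ci);return o+d*(z-o[2])/d[2]
def proj(n,p,ci=None):
    ci=ci or env.camera_info(n);K=ci["K"];c=R.from_quat(ci["rotation"]).inv().apply(np.atleast_2d(p)-np.array(ci["origin"]))
    x,y,zz=c[:,0],-c[:,1],-c[:,2]
    if n=="wrist":
        h=np.hypot(x,y);t=np.arctan2(h,zz);x,y=t*x/h,t*y/h
    else: x,y=x/zz,y/zz
    return np.stack([K[0,0]*x+K[0,2],K[1,1]*y+K[1,2]],1)
def circ(c,r,z,n=40):
    a=np.linspace(0,2*np.pi,n);return np.stack([c[0]+r*np.cos(a),c[1]+r*np.sin(a),0*a+z],1)
def snap(n,name,crop=None,scale=1,overlay=(),ci=None):
    ci=ci or env.camera_info(n);im=env.grab_frame(n)[:,:,::-1].copy()
    sh=im.copy()
    if crop: x0,y0,x1,y1=crop
    else: x0,y0,x1,y1=0,0,640,400
    sh=cv2.resize(im[y0:y1,x0:x1],None,fx=scale,fy=scale,interpolation=cv2.INTER_CUBIC)
    for (c,r,z) in overlay:
        q=(proj(n,circ(c,r,z),ci)-[x0,y0]+.5)*scale
        cv2.polylines(sh,[np.round(q).astype(int)],True,(0,0,255),1)
    cv2.imwrite(f"pics/{name}.png",sh);return im
E
python3 - <<'E'
from h import *
for nm,sc,si,z in [("axis",(331,240),(281,214),.036),("dot",(284,197),(350,226),.02),("padblue",(360,219),(278,242),.034),("padwhite",(358,268),(244,216),.034),
 ("blarge",(197,320),(299,140),.05),("bmed",(197,228),(360,160),.062),("bsmall",(161,271),(343,135),.074),("wht",(357,134),(360,284),.062)]:
    print(nm,pt("scene",*sc,z).round(3),pt("side",*si,z).round(3))
i=cv2.imread("pics/scene0.png")
cv2.imwrite("pics/a.png",np.hstack([cv2.resize(i[180:360,130:330],None,fx=3,fy=3)]))
cv2.imwrite("pics/b.png",cv2.resize(i[110:310,240:440],None,fx=3,fy=3))
i=cv2.imread("pics/side0.png")
cv2.imwrite("pics/c.png",cv2.resize(i[120:330,200:440],None,fx=2.8,fy=2.8))
E
```

```text
axis [0.599 0.005 0.036] [0.596 0.    0.036]
dot [ 0.42  -0.007  0.02 ] [0.418 0.015 0.02 ]
padblue [0.594 0.1   0.034] [0.591 0.103 0.034]
padwhite [0.694 0.009 0.034] [0.69  0.013 0.034]
blarge [ 0.585 -0.351  0.05 ] [ 0.583 -0.35   0.05 ]
bmed [ 0.393 -0.238  0.062] [ 0.393 -0.231  0.062]
bsmall [ 0.449 -0.359  0.074] [ 0.446 -0.351  0.074]
wht [0.394 0.256 0.062] [0.398 0.246 0.062]
```

View pics/b.png

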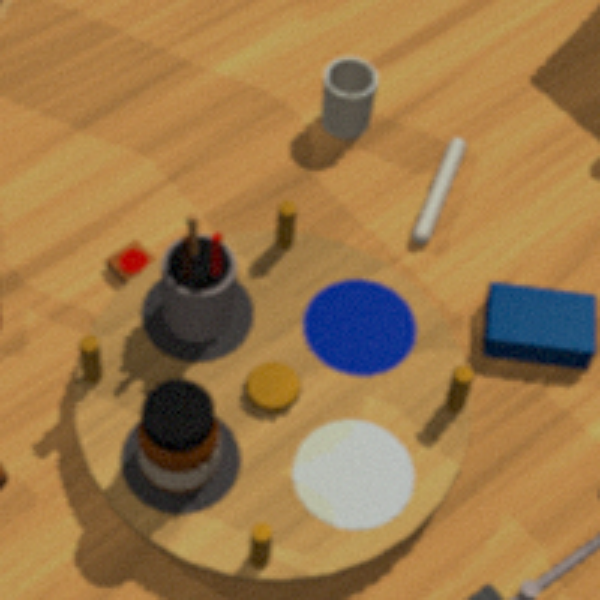

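View pics/c.png

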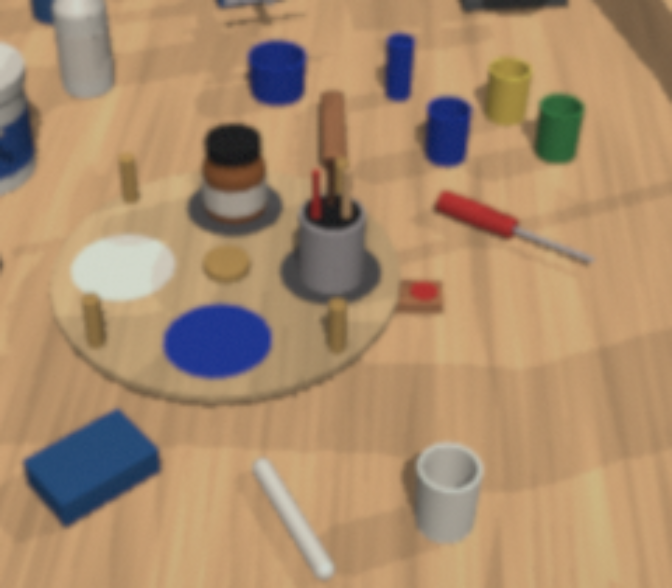

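View pics/a.png

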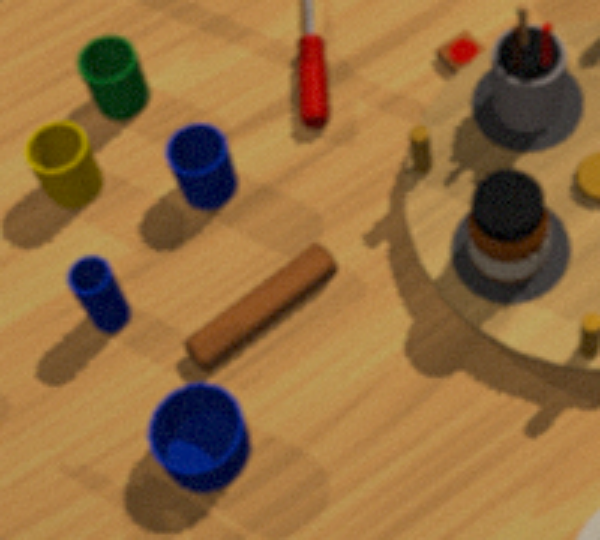

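```bash
python3 - <<'E'
from h import *
print(env.finger_overhang)
ims={n:cv2.imread(f"pics/{n}0.png") for n in("scene","side")}
def blob(n,fn,seed):
    im=ims[n].astype(int);b,g,r=im[...,0],im[...,1],im[...,2]
    m=fn(b,g,r).astype(np.uint8)
    k,l,s,c=cv2.connectedComponentsWithStats(m)
    i=l[seed[1],seed[0]]
    return c[i],s[i] if i else None
blue=lambda b,g,r:(b>80)&(r<40)&(g<70)&(b>2*g)
white=lambda b,g,r:(b>130)&(r>130)&(abs(r-b)<50)
red=lambda b,g,r:(r>150)&(g<60)&(b<60)
for nm,f,z,ss in [("blue",blue,.034,((360,219),(278,242))),("white",white,.034,((358,268),(244,216))),("red",red,.02,((284,197),(350,224)))]:
    for n,sd in zip(("scene","side"),ss):
        c,s=blob(n,f,sd);print(nm,n,c.round(1),s,pt(n,*c,z).round(4))
E
```

```text
0.011
blue scene [359.3 218.7] [342 204  36  30 830] [0.5927 0.0991 0.034 ]
blue side [277.2 241.2] [260 230  36  24 647] [0.5928 0.1002 0.034 ]
white scene [357.4 267.8] [ 337  250   41   37 1164] [0.6926 0.0084 0.034 ]
white side [243.5 215.1] [225 203  38  25 710] [0.6916 0.0098 0.034 ]
red scene [283.8 196.5] [280 193   9   8  56] [ 0.4181 -0.0065  0.02  ]
red side [350.9 223.5] [347 222   8   4  27] [0.4161 0.0055 0.02  ]
```

```bash
python3 -m creep '[[[116,363,10,0,0,-22.6,0],[116,363,10,0,0,-22.6,0],[116,363,10,0,0,-22.6,0],[116,363,10,0,0,-22.6,0],[116,363,10,0,0,-22.6,0],[116,363,10,0,0,-22.6,0],[116,363,10,0,0,-22.6,0],[116,363,10,0,0,-22.6,0]]]' 40
```

```text
t: 0.95
tcp_pos: [0.3762, -0.2558, 0.2516]
tool_rot: [1.0, 0.002, 0.0, -0.001]
ft_force: [-0.6, 0.4, -0.2]
finger_gap: 1.001
```

```bash
python3 -c "
from h import *
ci=env.camera_info('wrist');print(ci)
snap('wrist','w1',ci=ci,overlay=[((.393,-.235),.0245,.062),((.448,-.355),.0165,.074),((.584,-.351),.034,.05),((.393,-.235),.0245,.0)])"; python3 -m creep '[[[114,358,0,0,0,0,0],[114,358,0,0,0,0,0],[114,358,0,0,0,0,0],[114,358,0,0,0,0,0],[114,358,0,0,0,0,0],[114,358,0,0,0,0,0],[114,358,0,0,0,0,0],[114,358,0,0,0,0,0]]]' 40
```

```text
{'K': array([[309.70691629,   0.        , 315.09555087],
       [  0.        , 309.70691629, 200.09260462],
       [  0.        ,   0.        ,   1.        ]]), 'origin': array([ 0.44880162, -0.25542921,  0.3829123 ]), 'rotation': array([-0.10061003,  0.10220488, -0.69779923,  0.70178916])}
t: 1.8
tcp_pos: [0.4923, 0.1098, 0.2518]
tool_rot: [1.0, 0.007, 0.001, -0.003]
ft_force: [0.3, -0.1, -0.2]
finger_gap: 0.999
```

View pics/w1.png

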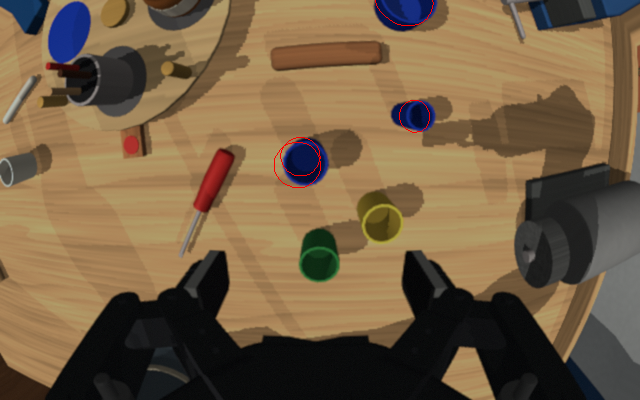

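```bash
python3 -c "
from h import *
c=np.array([.597,.0048]);ov=[(c,.16,.034)]
for k in range(4):
    a=np.deg2rad(137.6+90*k);ov.append((c+.145*np.array([np.cos(a),np.sin(a)]),.008,.086))
    a=np.deg2rad(182.6+90*k);ov.append((c+.095*np.array([np.cos(a),np.sin(a)]),.047,.034))
ci=env.camera_info('wrist');print(env.state()['tcp_pos'])
snap('wrist','w2',ci=ci,overlay=ov);snap('scene','s2',crop=(200,100,440,320),scale=2.5,overlay=ov)"
```

```text
[0.49225291 0.10983832 0.25183843]
```

View pics/w2.png

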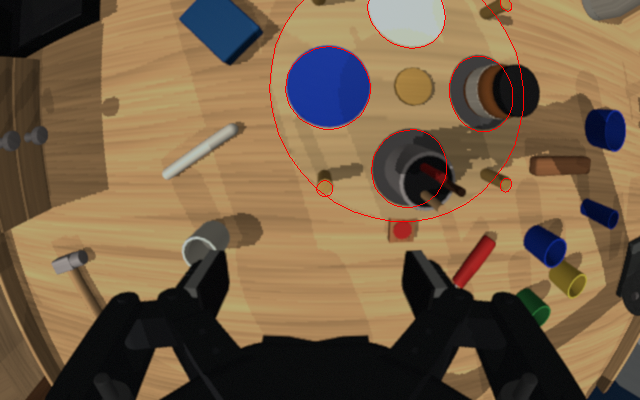

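View pics/s2.png

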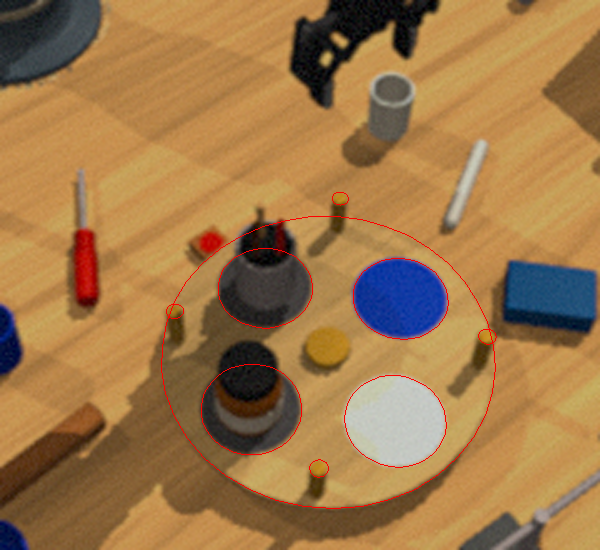

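```bash
python3 -m creep '[[[-2,-7,-60,0,0,0,0.55],[-2,-7,-110,0,0,0,0.55],[-2,-7,-150,0,0,0,0.55],[-2,-7,-180,0,0,0,0.55],[-2,-7,-192,0,0,0,0.6],[-2,-7,-192,0,0,0,0.68],[-2,-7,-192,0,0,0,0.68]]]' 40; python3 - <<'E'
from h import *
snap('wrist','w3')
snap('side','d3',crop=(200,120,440,330),scale=2.5)
s=env.state()['tcp_pos'];print(s)
c=np.array([.597,.0048])
for a in np.arange(137.6,240,8): print(a,((c+.145*np.array([np.cos(np.deg2rad(a)),np.sin(np.deg2rad(a))])-s[:2])*1000).round(0))
E
```

```text
t: 2.6
tcp_pos: [0.4915, 0.1049, 0.061]
tool_rot: [1.0, 0.009, 0.002, -0.004]
ft_force: [0.2, -0.1, 0.3]
finger_gap: 0.323
[0.49185846 0.10508212 0.06163251]
137.6 [-2. -3.]
145.6 [-14. -18.]
153.6 [-25. -36.]
161.6 [-32. -55.]
169.6 [-37. -74.]
177.6 [-40. -94.]
185.6 [ -39. -114.]
193.6 [ -36. -134.]
201.6 [ -30. -154.]
209.6 [ -21. -172.]
217.6 [ -10. -189.]
225.6 [   4. -204.]
233.6 [  19. -217.]
```

View pics/w3.png

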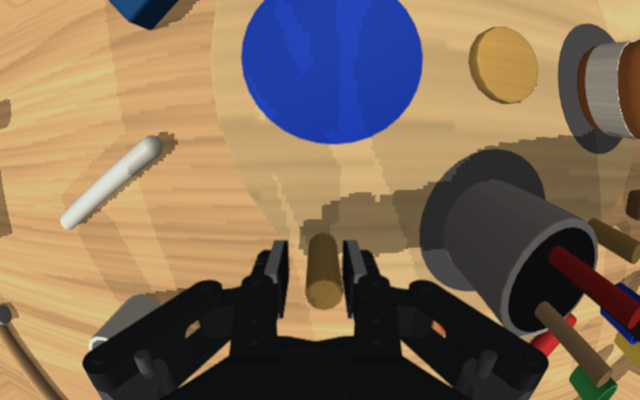

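View pics/d3.png

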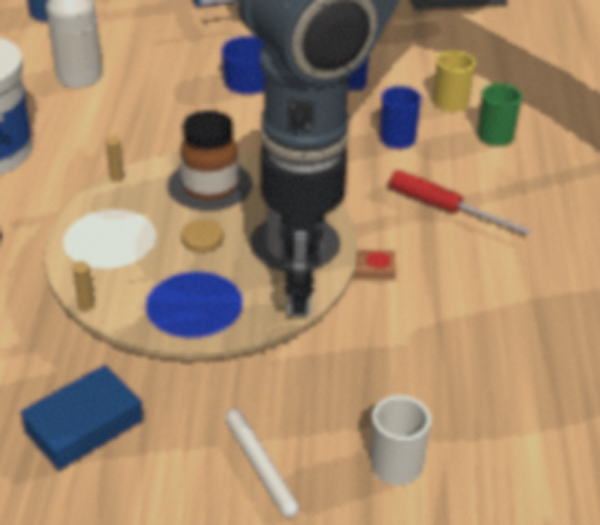

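```bash
python3 -m creep '[[[-5,-7,0,0,0,0,0.68],[-10,-13,0,0,0,0,0.68],[-14,-18,0,0,0,0,0.68],[-20,-27,0,0,0,0,0.68],[-25,-36,0,0,0,0,0.68],[-29,-45,0,0,0,0,0.68],[-32,-55,0,0,0,0,0.68],[-35,-64,0,0,0,0,0.68]]]' 40; python3 -c "
from h import *
s=env.state()['tcp_pos'];print(s)
c=np.array([.597,.0048])
for a in np.arange(165.6,240,4): print(a,((c+.145*np.array([np.cos(np.deg2rad(a)),np.sin(np.deg2rad(a))])-s[:2])*1000).round(0))"
```

```text
t: 3.5
tcp_pos: [0.4543, 0.0457, 0.0624]
tool_rot: [1.0, 0.012, 0.002, -0.007]
ft_force: [-6.5, 11.7, 4.6]
finger_gap: 0.322
[0.45429896 0.0456833  0.0623835 ]
165.6 [ 2. -5.]
169.6 [  0. -15.]
173.6 [ -1. -25.]
177.6 [ -2. -35.]
181.6 [ -2. -45.]
185.6 [ -2. -55.]
189.6 [ -0. -65.]
193.6 [  2. -75.]
197.6 [  4. -85.]
201.6 [  8. -94.]
205.6 [  12. -104.]
209.6 [  17. -113.]
213.6 [  22. -121.]
217.6 [  28. -129.]
221.6 [  34. -137.]
225.6 [  41. -144.]
229.6 [  49. -151.]
233.6 [  57. -158.]
237.6 [  65. -163.]
```

```bash
python3 -m creep '[[[0,-15,0,0,0,0,0.68],[-1,-25,0,0,0,0,0.68],[-2,-35,0,0,0,0,0.68],[-2,-45,0,0,0,0,0.68],[-2,-55,0,0,0,0,0.68],[0,-65,0,0,0,0,0.68],[2,-75,0,0,0,0,0.68],[4,-85,0,0,0,0,0.68]]]' 40; python3 -c "
from h import *
s=env.state()['tcp_pos'];print(s)
c=np.array([.597,.0048])
for a in np.arange(197.6,240,4): print(a,((c+.145*np.array([np.cos(np.deg2rad(a)),np.sin(np.deg2rad(a))])-s[:2])*1000).round(0))"
```

```text
t: 4.3
tcp_pos: [0.4567, -0.0392, 0.0624]
tool_rot: [1.0, 0.012, 0.001, -0.007]
ft_force: [-3.0, 3.8, -0.1]
finger_gap: 0.32
[ 0.45672134 -0.03921798  0.06244871]
197.6 [2. 0.]
201.6 [ 5. -9.]
205.6 [ 10. -19.]
209.6 [ 14. -28.]
213.6 [ 20. -36.]
217.6 [ 25. -44.]
221.6 [ 32. -52.]
225.6 [ 39. -60.]
229.6 [ 46. -66.]
233.6 [ 54. -73.]
237.6 [ 63. -78.]
```

```bash
python3 -m creep '[[[5,-9,0,0,0,0,0.68],[10,-19,0,0,0,0,0.68],[14,-28,0,0,0,0,0.68],[20,-36,0,0,0,0,0.68],[25,-44,0,0,0,0,0.68],[32,-52,0,0,0,0,0.68],[39,-60,0,0,0,0,0.68],[43,-63,0,0,0,0,0.68]]]' 40;python3 -m creep '[[[0,0,0,0,0,0,0.55],[0,0,0,0,0,0,0.55],[0,0,20,0,0,0,0.55],[0,0,60,0,0,0,0.5],[0,0,110,0,0,0,0.3],[0,0,160,0,0,0,0],[0,0,190,0,0,0,0],[0,0,190,0,0,0,0]]]' 40; python3 -c "
from h import *
c=np.array([.597,.0048]);ov=[(c,.16,.034)]
for k in range(4):
    a=np.deg2rad(137.6+90*k);ov.append((c+.145*np.array([np.cos(a),np.sin(a)]),.008,.086))
    a=np.deg2rad(182.6+90*k);ov.append((c+.095*np.array([np.cos(a),np.sin(a)]),.047,.034))
ci=env.camera_info('wrist');print(env.state()['tcp_pos'])
snap('scene','s4',crop=(130,100,440,360),scale=2.2,overlay=ov);snap('wrist','w4',overlay=ov)"
```

```text
t: 5.1
tcp_pos: [0.501, -0.1037, 0.0626]
tool_rot: [1.0, 0.012, 0.001, -0.007]
ft_force: [0.3, 1.4, 0.3]
finger_gap: 0.321
t: 5.9
tcp_pos: [0.5036, -0.1034, 0.2575]
tool_rot: [1.0, 0.012, 0.006, -0.005]
ft_force: [0.4, -0.4, -0.2]
finger_gap: 1.001
[ 0.50355381 -0.10339473  0.25751901]
```

View pics/s4.png

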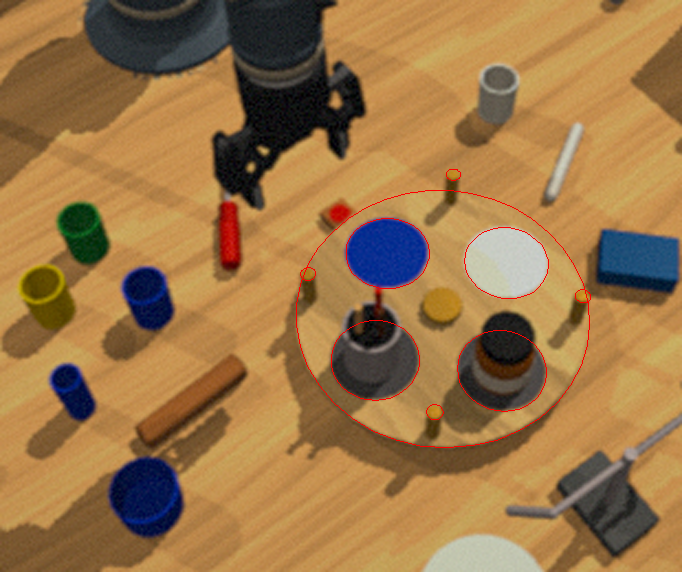

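View pics/w4.png

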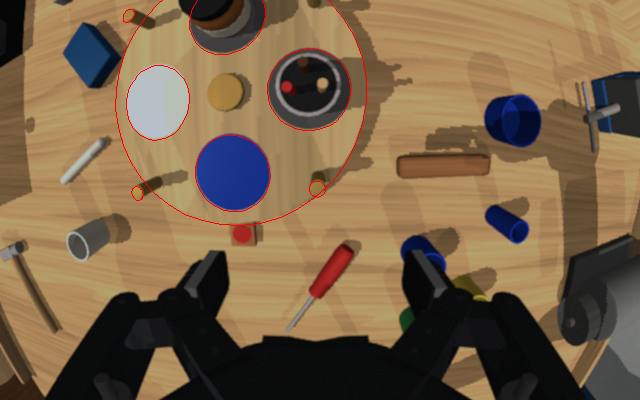

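```bash
python3 -m creep '[[[20,-248,-30,0,0,0,0],[20,-248,-30,0,0,0,0],[20,-248,-30,0,0,0,0],[20,-248,-30,0,0,0,0],[20,-248,-30,0,0,0,0],[20,-248,-30,0,0,0,0],[20,-248,-30,0,0,0,0],[20,-248,-30,0,0,0,0]]]' 40; python3 -c "
from h import *
print(env.state()['tcp_pos'],pt('scene',196,295,.024),pt('scene',240,267,.024))
ov=[((.393,-.235),.0245,.062),((.448,-.355),.0165,.074),((.584,-.351),.034,.05),((.584,-.351),.032,.0)]
snap('wrist','w5',overlay=ov)"
```

```text
t: 6.8
tcp_pos: [0.5206, -0.3492, 0.2214]
tool_rot: [1.0, 0.013, 0.001, -0.007]
ft_force: [-0.1, -0.6, -0.7]
finger_gap: 0.998
[ 0.52064567 -0.34923896  0.22141395] [ 0.52103104 -0.32248657  0.024     ] [ 0.52180723 -0.20564282  0.024     ]
```

View pics/w5.png

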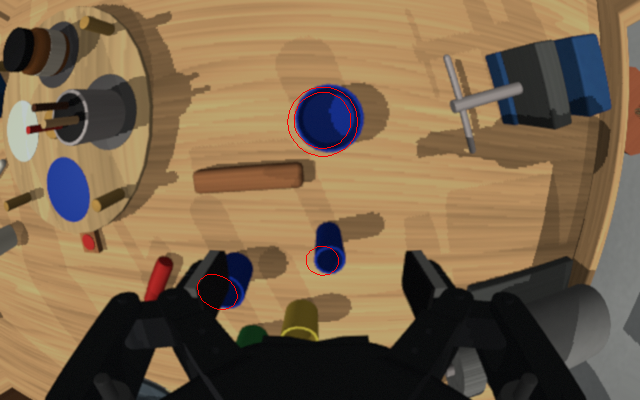

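```bash
cat >> h.py <<'E'
from scipy.optimize import minimize
DIM={"large":(.034,.032,.05),"medium":(.0245,.023,.062),"small":(.0165,.0155,.074)}
def isblue(im):
    b,g,r=[im[...,i].astype(int) for i in range(3)];return (b>45)&(r<45)&(b>1.8*g+5)
def iswhite(im):
    h=cv2.cvtColor(im,cv2.COLOR_BGR2HSV);return (h[...,1]<45)&(h[...,2]>90)
def fit(n,im,size,p0,mask=isblue,z0=0,ci=None,win=25):
    ci=ci or env.camera_info(n);ro,rf,H=DIM[size]
    m=mask(im).astype(np.uint8)
    def hull(p):
        q=np.vstack([proj(n,circ(p,ro,z0+H),ci),proj(n,circ(p,rf,z0),ci)]);return cv2.convexHull(q.astype(np.float32))[:,0]
    h0=hull(p0);x0,y0=(h0.min(0)-win).astype(int).clip(0);x1,y1=(h0.max(0)+win).astype(int)
    mm=cv2.resize(m[y0:y1,x0:x1],None,fx=4,fy=4,interpolation=cv2.INTER_NEAREST)
    k,l,s,c=cv2.connectedComponentsWithStats(mm)
    ctr=(h0.mean(0)-[x0,y0])*4
    best=max(range(1,k),key=lambda i:s[i,4]-3*np.hypot(*(c[i]-ctr))**1.5) if k>1 else 0
    mm=(l==best).astype(np.uint8)
    def cost(p):
        t=np.zeros_like(mm);cv2.fillConvexPoly(t,np.round((hull(p)-[x0,y0]+.5)*4).astype(np.int32),1)
        return 1-(t&mm).sum()/max(1,(t|mm).sum())
    r=minimize(cost,p0,method="Nelder-Mead",options=dict(initial_simplex=[np.array(p0),np.array(p0)+[.008,0],np.array(p0)+[0,.008]],xatol=2e-4))
    return r.x.round(4),round(r.fun,3)
E
python3 - <<'E'
from h import *
C={"large":(.586,-.353),"medium":(.393,-.235),"small":(.448,-.355)}
for n in("scene","side","wrist"):
    im=env.grab_frame(n)[:,:,::-1]
    for k,p in C.items():
        if n=="wrist" and k=="medium":continue
        print(n,k,*fit(n,im,k,p))
    if n!="wrist":print(n,"white",*fit(n,im,"medium",(.396,.251),iswhite))
E
```

```text
scene large [ 0.5855 -0.3565] 0.149
scene medium [ 0.391  -0.2433] 0.337
scene small [ 0.4479 -0.3629] 0.265
scene white [0.3911 0.2596] 0.756
side large [ 0.5867 -0.366 ] 0.269
side medium [ 0.393  -0.2508] 0.302
side small [ 0.447  -0.3657] 0.378
side white [0.3981 0.2501] 0.104
wrist large [ 0.5873 -0.3593] 0.096
wrist small [ 0.4485 -0.3633] 0.171
```

```bash
sed -i 's/return (b>45)&(r<45)&(b>1.8\*g+5)/return (b>r+22)\&(b>g+18)\&(b>1.5*g)/' h.py
python3 - <<'E'
from h import *
C={"large":(.586,-.353),"medium":(.393,-.239),"small":(.448,-.36)}
for n in("scene","side","wrist"):
    im=env.grab_frame(n)[:,:,::-1]
    if n!='wrist':cv2.imwrite(f"pics/m_{n}.png",np.hstack([isblue(im)*255]).astype(np.uint8))
    for k,p in C.items():
        if n=="wrist" and k=="medium":continue
        print(n,k,*fit(n,im,k,p))
im=cv2.imread("pics/w1.png")
E
```

```text
scene large [ 0.5837 -0.3571] 0.098
scene medium [ 0.3906 -0.2439] 0.262
scene small [ 0.4465 -0.3609] 0.219
side large [ 0.5872 -0.3627] 0.177
side medium [ 0.393  -0.2469] 0.196
side small [ 0.4478 -0.3649] 0.232
wrist large [ 0.5868 -0.3581] 0.046
wrist small [ 0.4485 -0.3629] 0.131
```

```bash
python3 -m creep '[[[40,-9,-40,0,0,0,0],[66,-9,-70,0,0,0,0],[66,-9,-100,0,0,0,0],[66,-9,-130,0,0,0,0],[66,-9,-130,0,0,0,0]]]' 40; python3 -c "
from h import *
im=snap('wrist','w6');print(env.state()['tcp_pos'],fit('wrist',im,'large',(.586,-.358)))"
```

```text
t: 7.65
tcp_pos: [0.5841, -0.3581, 0.0883]
tool_rot: [1.0, 0.013, -0.002, -0.008]
ft_force: [0.4, -0.5, -0.6]
finger_gap: 1.001
[ 0.58563032 -0.35906476  0.09126823] (array([ 0.5877, -0.3589]), np.float64(0.019))
```

View pics/w6.png

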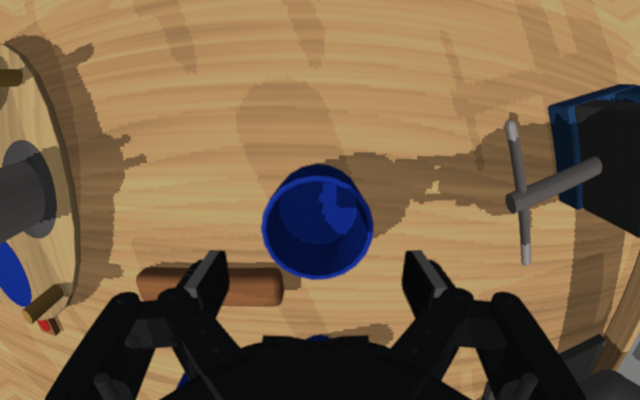

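```bash
python3 -m creep '[[[2,0,-35,0,0,0,0],[2,0,-60,0,0,0,0],[2,0,-69,0,0,0,0],[2,0,-69,0,0,0,0.3],[2,0,-69,0,0,0,0.4],[2,0,-69,0,0,0,0.4],[2,0,-69,0,0,0,0.4]]]' 40; python3 -c "
from h import *
im=snap('wrist','w7');print(env.state())"
```

```text
t: 8.4
tcp_pos: [0.5888, -0.3598, 0.0243]
tool_rot: [1.0, 0.013, 0.001, -0.006]
ft_force: [0.4, 0.4, 4.3]
finger_gap: 0.788
{'t': 8.45, 'joints': array([ 0.69359952,  0.74207125, -0.30064968,  1.63850607,  0.26370099,
        0.80481108, -1.26243758]), 'joint_vel': array([-0.00219388,  0.0015381 ,  0.0004744 ,  0.000726  , -0.00100103,
        0.00235183,  0.00068028]), 'tau': array([-2.24145404e-01, -5.50356531e+01, -4.23959345e+00, -1.67017508e+01,
        3.09604139e-02, -1.01261535e-01, -2.19139838e-03]), 'tcp_pos': array([ 0.58885471, -0.35970137,  0.0242123 ]), 'tool_rot': array([ 0.99990016,  0.01255779,  0.00141728, -0.00632203]), 'ft_force': array([-0.77148461, -0.37021473,  6.21339929]), 'wrist_torque': array([0.15283284, 0.06035825, 0.01357705]), 'finger_gap': 0.7867212866148715}
```

View pics/w7.png

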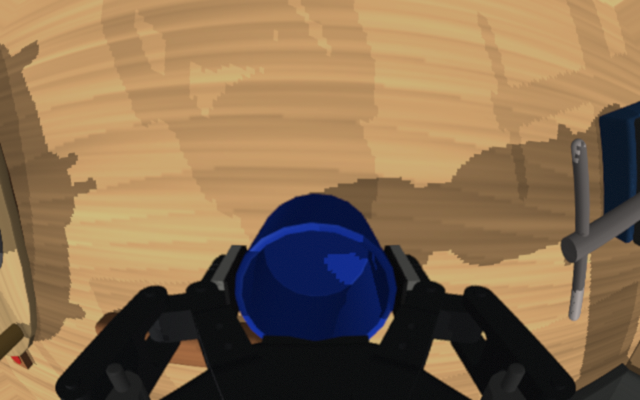

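```bash
python3 -m creep '[[[0,0,30,-0.7,0,0,0.5],[0,0,70,-0.7,0,0,0.5],[0,0,120,-0.7,0,0,0.5],[0,0,160,-0.7,0,0,0.5],[-10,40,176,-0.7,0,0,0.5],[-20,85,176,-0.7,0,0,0.5],[-30,130,176,-0.7,0,0,0.5],[-40,175,176,-0.7,0,0,0.5]]]' 40; python3 -m creep '[[[-7,45,0,0,0,0,0.5],[-18,90,0,0,0,0,0.5],[-30,135,0,0,0,0,0.5],[-42,170,0,0,0,0,0.5],[-47,185,0,0,0,0,0.5],[-47,185,0,0,0,0,0.5]]]' 40;  python3 -c "
from h import *
im=snap('wrist','w8',overlay=[((.502,.0005),.047,.034)]);print(env.state()['tcp_pos'],env.state()['finger_gap'],env.state()['tool_rot'])"
```

```text
t: 9.25
tcp_pos: [0.5478, -0.183, 0.2004]
tool_rot: [1.0, 0.012, 0.001, -0.0]
ft_force: [1.3, 1.1, -2.0]
finger_gap: 0.789
t: 9.85
tcp_pos: [0.4995, 0.0051, 0.2006]
tool_rot: [1.0, 0.015, 0.001, -0.0]
ft_force: [-0.2, -0.2, -3.2]
finger_gap: 0.785
[0.50034045 0.00284925 0.20054782] 0.7835074341558793 [9.99903965e-01 1.37851171e-02 1.41770928e-03 1.44287428e-04]
```

View pics/w8.png

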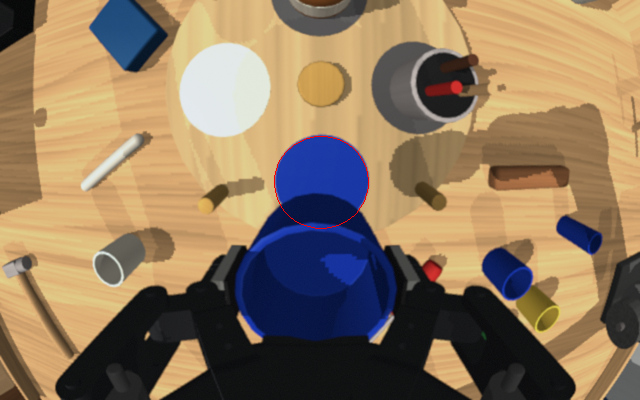

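```bash
python3 -m creep '[[[1,-2,-50,0,0,0,0.5],[1,-2,-90,0,0,0,0.5],[1,-2,-115,0,0,0,0.5],[1,-2,-130,0,0,0,0.5],[1,-2,-138,0,0,0,0.5],[1,-2,-141,0,0,0,0.5],[1,-2,-142,0,0,0,0.5],[1,-2,-142,0,0,0,0.5]]]' 40
```

```text
t: 10.7
tcp_pos: [0.5021, 0.0005, 0.0593]
tool_rot: [1.0, 0.013, 0.002, 0.0]
ft_force: [-0.7, -0.2, -2.0]
finger_gap: 0.787
```

Not in contact yet; lower a little, release.

```bash
python3 -m creep '[[[0,0,-1,0,0,0,0.5],[0,0,-2,0,0,0,0.5],[0,0,-2,0,0,0,0.5]]]' 40;python3 -m creep '[[[0,0,0,0,0,0,0.1],[0,0,0,0,0,0,0],[0,0,0,0,0,0,0],[0,0,0,0,0,0,0],[0,0,50,0,0,0,0],[0,0,100,0,0,0,0],[0,0,150,0,0,0,0],[0,0,170,0,0,0,0]]]' 40;python3 -c "
from h import *
im=snap('wrist','w9');print(env.state()['tcp_pos']);print(fit('wrist',im,'large',(.502,0),z0=.034))
n='scene';im=snap('scene','s9',crop=(130,100,440,360),scale=2.2);print(fit('scene',im,'large',(.502,0),z0=.034))"
```

```text
t: 11.0
tcp_pos: [0.5031, 0.0005, 0.0585]
tool_rot: [1.0, 0.013, 0.003, 0.0]
ft_force: [-0.5, -0.8, 4.5]
finger_gap: 0.787
t: 11.8
tcp_pos: [0.5053, 0.0011, 0.2333]
tool_rot: [1.0, 0.013, 0.007, 0.001]
ft_force: [0.9, 0.4, -1.2]
finger_gap: 1.001
[0.50621436 0.00102229 0.23479809]
(array([5.182e-01, 2.000e-04]), np.float64(0.274))
(array([ 0.5103, -0.0062]), np.float64(0.247))
```

View pics/w9.png

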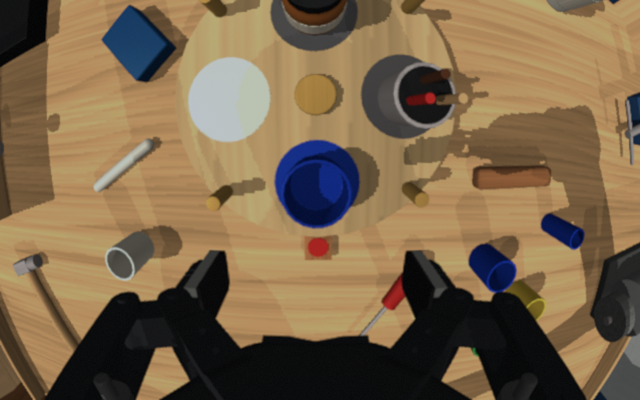

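View pics/s9.png

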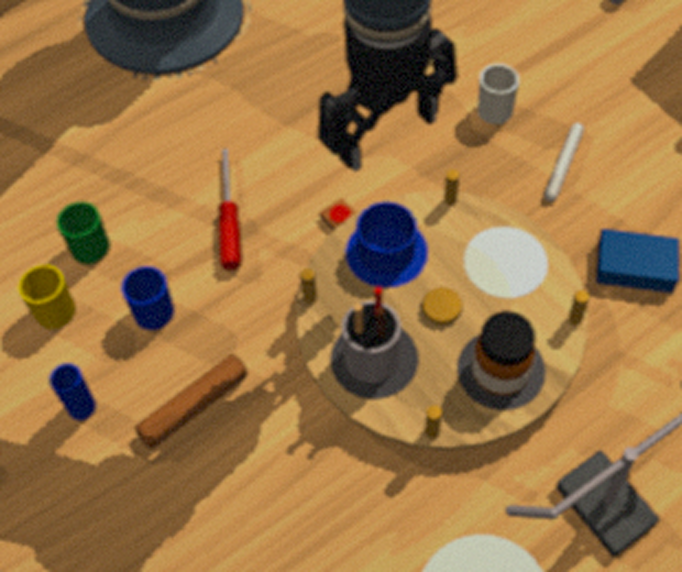

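```bash
python3 -c "
from h import *
print('yellow',pt('scene',150.5,227,.062),'green',pt('scene',166,200,.062))
print('driver',pt('scene',232,172,.01),pt('scene',235,220,.01))
snap('wrist','w10',crop=(220,100,420,250),scale=4,overlay=[((.5025,.0005),.034,.084),((.5025,.0005),.0305,.084),((.5025,.0005),.032,.034)])"
python3 -m creep '[[[-35,-50,-5,0,0,0,0.25],[-60,-100,-25,0,0,0,0.25],[-85,-150,-40,0,0,0,0.25],[-105,-200,-50,0,0,0,0.25],[-114,-244,-55,0,0,0,0.25],[-114,-244,-55,0,0,0,0.25],[-114,-244,-55,0,0,0,0.25]]]' 40; python3 -c "
from h import *
im=snap('wrist','w11');print(env.state()['tcp_pos']);print(fit('wrist',im,'medium',(.392,-.243)))"
```

```text
yellow [ 0.32432461 -0.32433755  0.062     ] green [ 0.27729373 -0.25860585  0.062     ]
driver [ 0.26339516 -0.06757151  0.01      ] [ 0.39688017 -0.14245815  0.01      ]
t: 12.65
tcp_pos: [0.3862, -0.2468, 0.172]
tool_rot: [1.0, 0.009, 0.002, -0.0]
ft_force: [0.4, 0.4, 0.5]
finger_gap: 0.751
[ 0.38755527 -0.2444661   0.1725164 ]
(array([ 0.3953, -0.242 ]), np.float64(0.07))
```

View pics/w10.png

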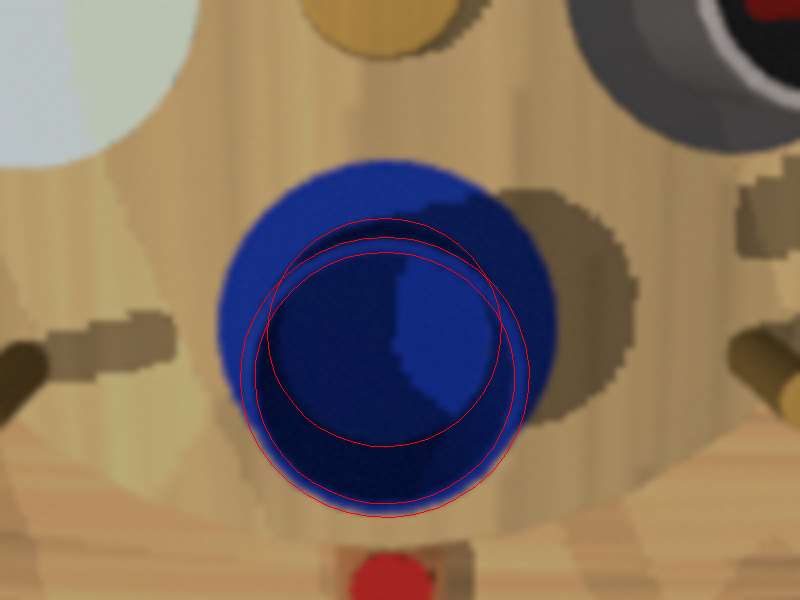

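View pics/w11.png

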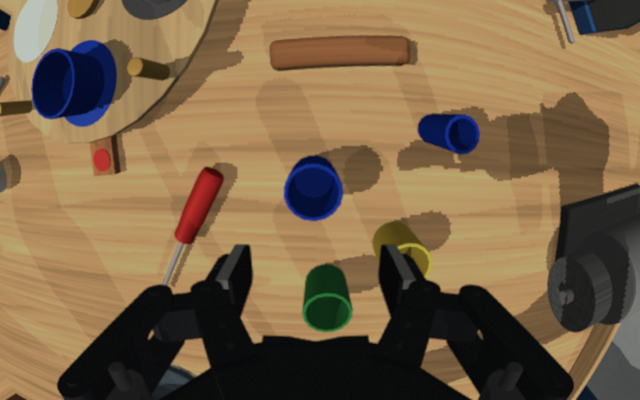

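```bash
python3 -c "
from h import *
ci=env.camera_info('wrist');s=env.state();Rt=R.from_quat(s['tool_rot']);t=s['tcp_pos']
for half in (.0425,.032,.0145):
  for dz in (-.013,-.008,-.004,0,.005,.011): 
    print(half,dz,[proj('wrist',t+Rt.apply([sx,sy*half,dz]),ci)[0].round(0) for sx in(.011,) for sy in(1,-1)])
"
```

```text
0.0425 -0.013 [array([412., 258.]), array([220., 258.])]
0.0425 -0.008 [array([409., 253.]), array([223., 253.])]
0.0425 -0.004 [array([407., 249.]), array([225., 249.])]
0.0425 0 [array([404., 246.]), array([227., 245.])]
0.0425 0.005 [array([402., 241.]), array([230., 241.])]
0.0425 0.011 [array([399., 237.]), array([233., 236.])]
0.032 -0.013 [array([389., 259.]), array([243., 258.])]
0.032 -0.008 [array([387., 254.]), array([245., 253.])]
0.032 -0.004 [array([385., 250.]), array([247., 250.])]
0.032 0 [array([383., 246.]), array([248., 246.])]
0.032 0.005 [array([381., 242.]), array([250., 242.])]
0.032 0.011 [array([379., 237.]), array([253., 237.])]
0.0145 -0.013 [array([350., 259.]), array([282., 259.])]
0.0145 -0.008 [array([349., 254.]), array([283., 254.])]
0.0145 -0.004 [array([348., 250.]), array([284., 250.])]
0.0145 0 [array([347., 247.]), array([285., 247.])]
0.0145 0.005 [array([346., 242.]), array([286., 242.])]
0.0145 0.011 [array([345., 237.]), array([287., 237.])]
```

```bash
python3 -m creep '[[[8,2,-40,0,0,0,0.2],[8,2,-80,0,0,0,0.2],[8,2,-110,0,0,0,0.2],[8,2,-120,0,0,0,0.2],[8,2,-120,0,0,0,0.3],[8,2,-120,0,0,0,0.6],[8,2,-120,0,0,0,0.6],[8,2,-120,0,0,0,0.6]]]' 40; python3 -c "
from h import *
im=snap('wrist','w12');print(env.state()['tcp_pos'])"
```

```text
t: 13.5
tcp_pos: [0.3962, -0.2428, 0.0536]
tool_rot: [1.0, 0.011, 0.004, 0.0]
ft_force: [-0.3, 0.0, -0.5]
finger_gap: 0.544
[ 0.39609165 -0.24277509  0.05351622]
```

View pics/w12.png

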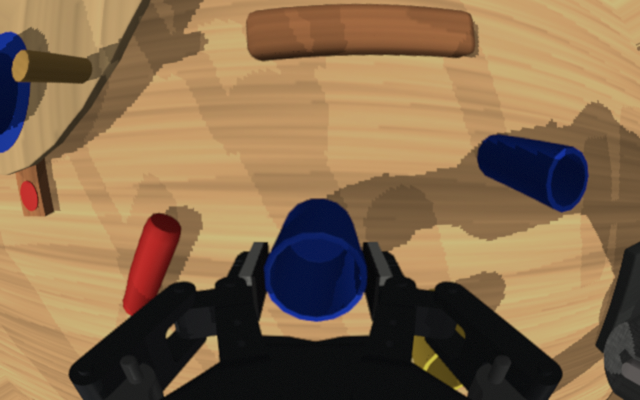

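```bash
python3 -m creep '[[[0,0,20,0,0,0,0.6],[0,0,50,0,0,0,0.6],[0,0,95,0,0,0,0.6],[5,10,135,0,0,0,0.6],[20,45,140,0,0,0,0.6],[40,90,140,0,0,0,0.6],[60,135,140,0,0,0,0.6],[80,180,140,0,0,0,0.6]]]' 60; python3 -m creep '[[[22,54,0,0,0,0,0.6],[26,63,0,0,0,0,0.6],[26,63,0,0,0,0,0.6],[26,63,0,0,0,0,0.6]]]' 60;  python3 -c "
from h import *
im=snap('wrist','w13',overlay=[((.5025,.0005),.034,.084)]);print(env.state()['tcp_pos'],env.state()['finger_gap'],env.state()['tool_rot'])"
```

```text
t: 14.35
tcp_pos: [0.4764, -0.0614, 0.1944]
tool_rot: [1.0, 0.01, 0.005, 0.001]
ft_force: [1.7, -1.7, -1.6]
finger_gap: 0.541
t: 14.75
tcp_pos: [0.5019, 0.0013, 0.1944]
tool_rot: [1.0, 0.011, 0.004, 0.001]
ft_force: [0.3, -0.4, -1.9]
finger_gap: 0.541
[5.01774066e-01 3.07005555e-04 1.94297336e-01] 0.5407773270813204 [0.9999441  0.00965201 0.0041837  0.00106278]
```

View pics/w13.png

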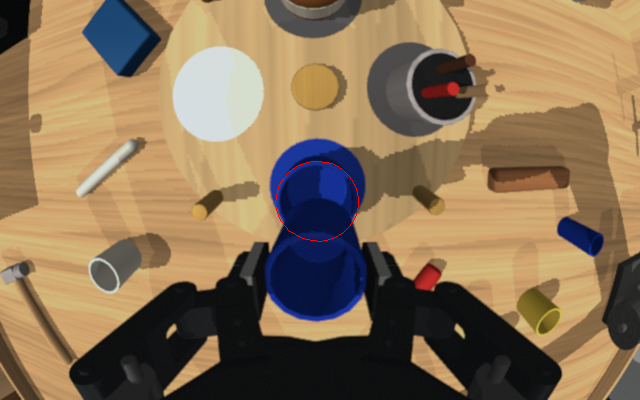

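```bash
python3 -c "
from h import *
print(pt('wrist',316,235,.2028),pt('wrist',316,319,.2028),pt('wrist',266,277,.2028),pt('wrist',366,277,.2028))"
python3 -m creep '[[[1,0,-40,0,0,0,0.6],[1,0,-65,0,0,0,0.6],[1,0,-80,0,0,0,0.6],[1,0,-90,0,0,0,0.6],[1,0,-96,0,0,0,0.6],[1,0,-100,0,0,0,0.6],[1,0,-101,0,0,0,0.6]]]' 60
```

```text
[0.52221516 0.00076339 0.2028    ] [ 4.76814726e-01 -2.08740770e-04  2.02800000e-01] [0.50053118 0.02333622 0.2028    ] [ 0.50139904 -0.02274893  0.2028    ]
t: 15.5
tcp_pos: [0.503, -0.0, 0.0935]
tool_rot: [1.0, 0.009, 0.004, 0.001]
ft_force: [0.3, -0.4, -2.2]
finger_gap: 0.543
```

```bash
python3 -m creep '[[[0,0,-1,0,0,0,0.6],[0,0,-1.5,0,0,0,0.6],[0,0,-1.5,0,0,0,0.6]]]' 60;python3 -m creep '[[[0,0,0,0,0,0,0.4],[0,0,0,0,0,0,0.2],[0,0,0,0,0,0,0.2],[0,0,20,0,0,0,0.2],[0,0,70,0,0,0,0.2],[0,0,110,0,0,0,0.2],[0,0,130,0,0,0,0.2]]]' 60;python3 -c "
from h import *
im=snap('wrist','w14',crop=(180,60,460,260),scale=2.8,overlay=[((.5025,.0005),.034,.084),((.5025,.0005),.0245,.101)]);print(env.state()['tcp_pos'])
im=snap('side','d14',crop=(200,120,440,330),scale=2.5)"
```

```text
t: 15.8
tcp_pos: [0.5034, -0.0, 0.0928]
tool_rot: [1.0, 0.009, 0.005, 0.001]
ft_force: [-1.1, -1.5, 3.2]
finger_gap: 0.538
t: 16.5
tcp_pos: [0.5051, 0.0005, 0.2264]
tool_rot: [1.0, 0.009, 0.008, 0.001]
ft_force: [0.9, 0.2, 0.4]
finger_gap: 0.794
[5.06328960e-01 4.58654113e-04 2.28412026e-01]
```

View pics/w14.png

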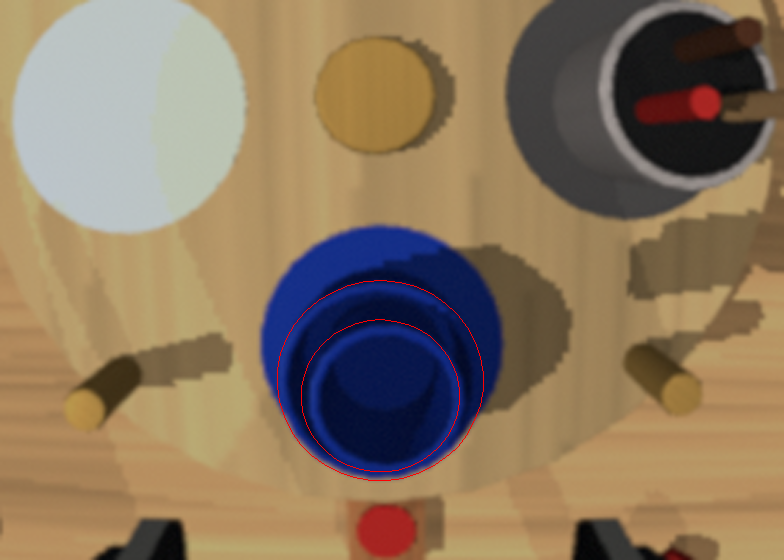

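View pics/d14.png

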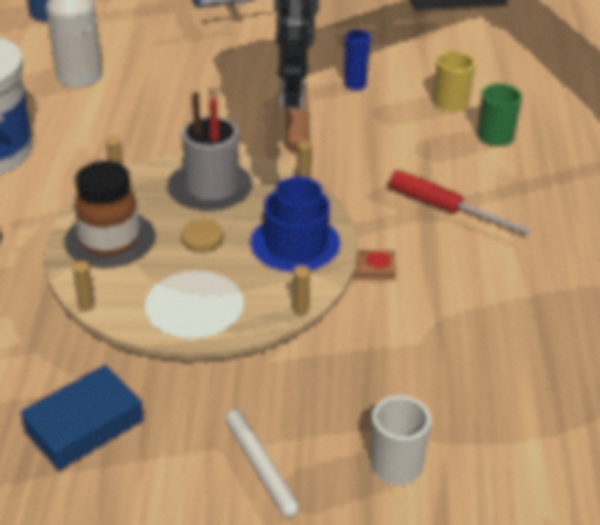

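```bash
python3 -m creep '[[[-10,-50,0,0,0,0,0.35],[-20,-100,0,0,0,0,0.35],[-30,-150,-10,0,0,0,0.35],[-40,-200,-30,0,0,0,0.35],[-50,-250,-40,0,0,0,0.35],[-58,-300,-40,0,0,0,0.35],[-58,-345,-40,0,0,0,0.35],[-58,-363,-40,0,0,0,0.35]]]' 60;python3 -m creep '[[[0,0,0,0,0,0,0.35]]]' 60; python3 -c "
from h import *
im=snap('wrist','w15');print(env.state()['tcp_pos']);print(fit('wrist',im,'small',(.4485,-.363)))"
```

```text
t: 17.4
tcp_pos: [0.4449, -0.3677, 0.1841]
tool_rot: [1.0, 0.006, 0.007, 0.002]
ft_force: [-0.1, 0.5, 0.2]
finger_gap: 0.653
t: 17.5
tcp_pos: [0.4432, -0.3713, 0.1824]
tool_rot: [1.0, 0.003, 0.006, 0.002]
ft_force: [0.8, 0.4, 0.1]
finger_gap: 0.647
[ 0.44298783 -0.36958758  0.18196953]
(array([ 0.4477, -0.3607]), np.float64(0.118))
```

View pics/w15.png

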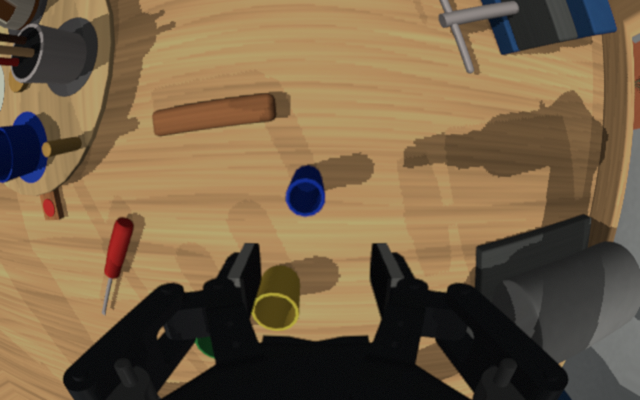

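```bash
python3 -m creep '[[[5,9,-30,0,0,0,0.35],[5,9,-40,0,0,0,0.35],[5,9,-40,0,0,0,0.35]]]' 60; python3 -c "
from h import *
ci=env.camera_info('wrist');print(env.state()['tcp_pos'])
im=snap('wrist','w16',crop=(220,80,420,280),scale=3,overlay=[((.4477,-.3607),.0165,.074),((.4477,-.3607),.0155,0)]);print(fit('wrist',im,'small',(.4475,-.361),ci=ci))"
```

```text
t: 17.85
tcp_pos: [0.447, -0.358, 0.1399]
tool_rot: [1.0, 0.005, 0.004, -0.001]
ft_force: [-0.0, -0.5, -0.2]
finger_gap: 0.651
[ 0.44699724 -0.35800549  0.13987643]
(array([ 0.4489, -0.363 ]), np.float64(0.103))
```

View pics/w16.png

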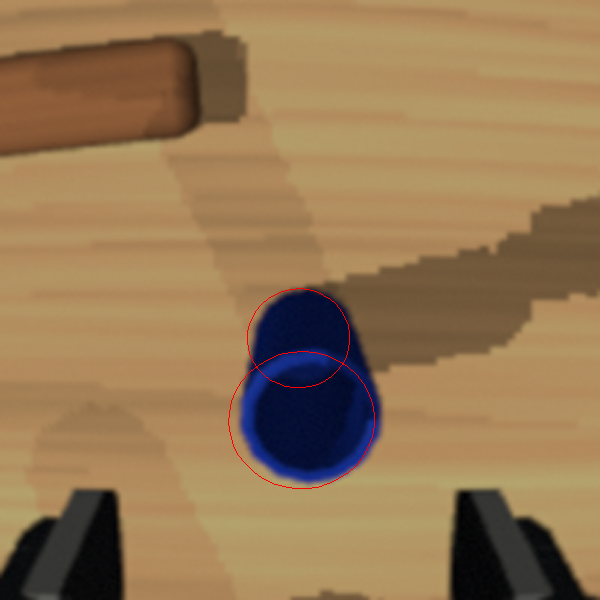

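```bash
python3 -m creep '[[[1.5,-4.5,-20,0,0,0,0.35],[1.5,-4.5,-50,0,0,0,0.35],[1.5,-4.5,-70,0,0,0,0.35],[1.5,-4.5,-74,0,0,0,0.35],[1.5,-4.5,-74,0,0,0,0.6],[1.5,-4.5,-74,0,0,0,0.75],[1.5,-4.5,-74,0,0,0,0.75],[1.5,-4.5,-74,0,0,0,0.75]]]' 60; python3 -c "
from h import *
im=snap('wrist','w17');print(env.state()['tcp_pos'],env.state()['finger_gap'])"
```

```text
t: 18.7
tcp_pos: [0.4505, -0.3641, 0.069]
tool_rot: [1.0, 0.005, 0.006, 0.001]
ft_force: [-0.5, 1.0, 6.4]
finger_gap: 0.358
[ 0.45052826 -0.36407742  0.06900339] 0.3588720597646607
```

View pics/w17.png

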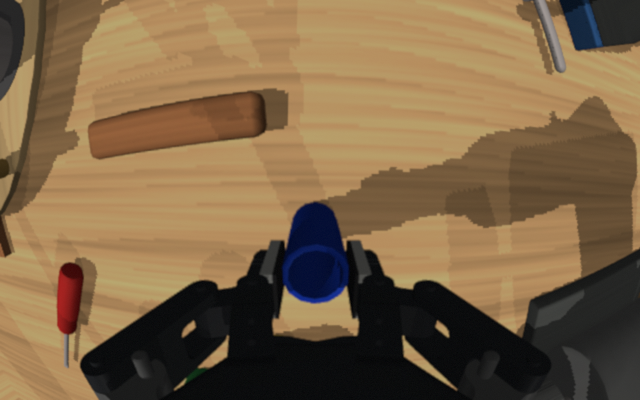

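```bash
python3 -m creep '[[[0,0,20,0,0,0,0.75],[0,0,60,0,0,0,0.75],[0,0,110,0,0,0,0.75],[5,20,131,0,0.7,0,0.75],[10,60,131,0,0.7,0,0.75],[17,105,131,0,0.7,0,0.75],[24,150,131,0,0.7,0,0.75],[30,195,131,0,0.7,0,0.75]]]' 60; python3 -m creep '[[[7,45,0,0,0,0,0.75],[14,90,0,0,0,0,0.75],[18,130,0,0,0,0,0.75],[21,160,0,0,0,0,0.75],[21,166,0,0,0,0,0.75],[21,166,0,0,0,0,0.75],[21,166,0,0,0,0,0.75]]]' 60;  python3 -c "
from h import *
im=snap('wrist','w18',overlay=[((.5025,.0005),.034,.084),((.502,-.0015),.0245,.101)]);print(env.state()['tcp_pos'],env.state()['finger_gap'],env.state()['tool_rot'])
print(pt('wrist',284,273,.205),pt('wrist',349,273,.205))"
```

```text
t: 19.55
tcp_pos: [0.4803, -0.1676, 0.2003]
tool_rot: [1.0, 0.005, 0.0, 0.001]
ft_force: [1.3, 0.5, -1.4]
finger_gap: 0.361
t: 20.25
tcp_pos: [0.5011, -0.0032, 0.2001]
tool_rot: [1.0, 0.004, 0.0, 0.002]
ft_force: [-0.3, -0.1, -1.4]
finger_gap: 0.361
[ 0.50109704 -0.00350697  0.20011949] 0.35830262826543646 [9.99992395e-01 3.38224943e-03 1.63570036e-04 1.93460144e-03]
[0.50054227 0.01147351 0.205     ] [ 0.50069544 -0.01900261  0.205     ]
```

View pics/w18.png

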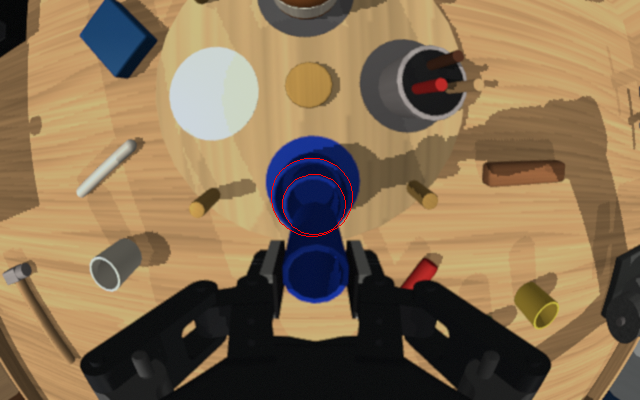

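```bash
python3 -m creep '[[[1,2,-10,0,0,0,0.75],[1,2,-20,0,0,0,0.75],[1,2,-40,0,0,0,0.75],[1,2,-60,0,0,0,0.75],[1,2,-75,0,0,0,0.75],[1,2,-83,0,0,0,0.75],[1,2,-86,0,0,0,0.75]]]' 60
```

```text
t: 21.0
tcp_pos: [0.5014, -0.0019, 0.113]
tool_rot: [1.0, 0.003, -0.001, 0.002]
ft_force: [-2.8, -0.5, 11.7]
finger_gap: 0.359
```

```bash
python3 -m creep '[[[0,0,1,0,0,0,0.7],[0,0,1,0,0,0,0.5],[0,0,1,0,0,0,0.45],[0,0,1,0,0,0,0.45],[0,0,20,0,0,0,0.4],[0,0,60,0,0,0,0.3],[0,0,105,0,0,0,0],[0,0,120,0,0,0,0]]]' 60;python3 -m creep '[[[0,0,0,0,0,0,0],[0,0,0,0,0,0,0]]]';python3 -c "
from h import *
print(env.state()['tcp_pos'])
im=snap('wrist','w19',crop=(180,60,460,260),scale=2.8,overlay=[((.5025,.0005),.034,.084),((.502,-.001),.0245,.101),((.502,-.001),.0165,.118)])
im=snap('side','d19',crop=(200,120,440,330),scale=2.5);im=snap('scene','s19',crop=(130,100,440,360),scale=2.2)"
```

```text
t: 21.8
tcp_pos: [0.5037, -0.0014, 0.2378]
tool_rot: [1.0, 0.003, 0.003, 0.002]
ft_force: [-0.3, -0.5, -0.9]
finger_gap: 0.991
t: 22.0
tcp_pos: [0.5038, -0.0014, 0.238]
tool_rot: [1.0, 0.003, 0.004, 0.002]
ft_force: [-0.4, 0.2, -0.6]
finger_gap: 0.998
[ 0.50377836 -0.00139124  0.23802466]
```

View pics/w19.png

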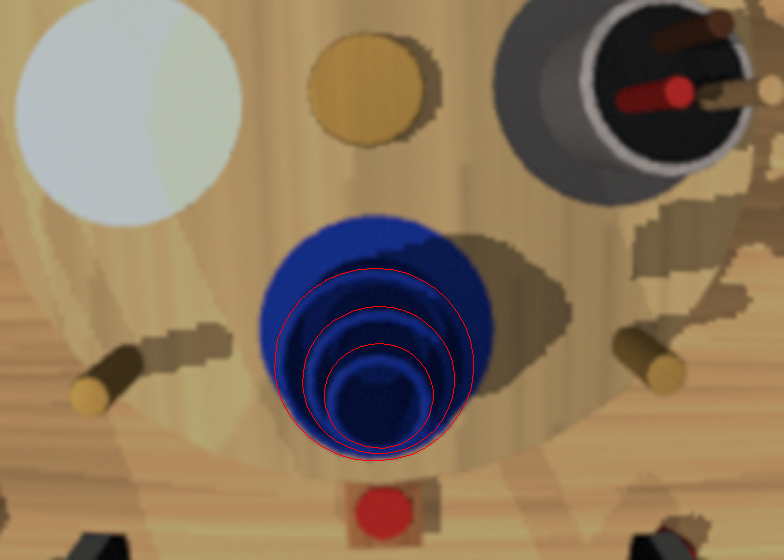

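View pics/d19.png

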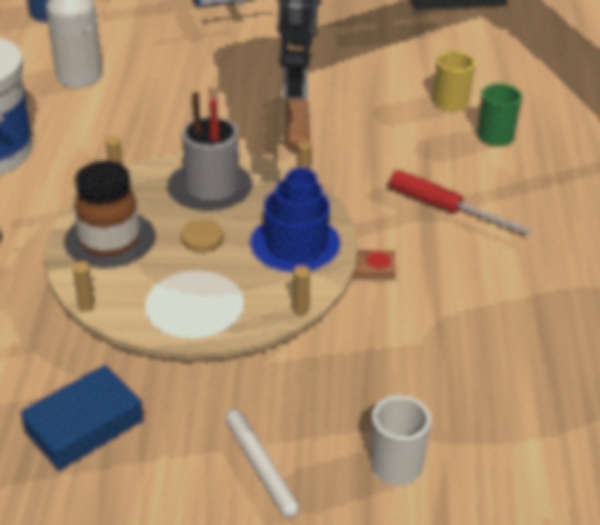

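View pics/s19.png

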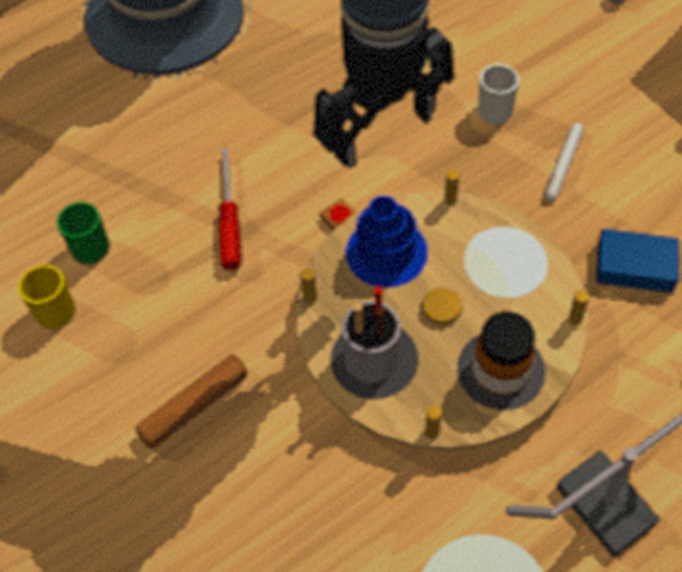

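```bash
python3 -m creep '[[[-6,48,0,0,0,0,0.55],[-13,96,0,0,0,0,0.55],[-13,105,-20,0,0,0,0.55],[-13,105,-60,0,0,0,0.55],[-13,105,-100,0,0,0,0.55],[-13,105,-140,0,0,0,0.55],[-13,105,-170,0,0,0,0.6],[-13,105,-177,0,0,0,0.68]]]' 40; python3 -m creep '[[[0,0,0,0,0,0,0.68],[0,0,0,0,0,0,0.68]]]'; python3 - <<'E'
from h import *
snap('wrist','w20')
s=env.state()['tcp_pos'];print(s)
c=np.array([.597,.0048])
for a in np.arange(141.6,178,4): print(a,((c+.145*np.array([np.cos(np.deg2rad(a)),np.sin(np.deg2rad(a))])-s[:2])*1000).round(0))
E
```

```text
t: 22.95
tcp_pos: [0.4863, 0.1026, 0.0551]
tool_rot: [1.0, 0.004, -0.003, 0.003]
ft_force: [-0.9, 0.4, -0.9]
finger_gap: 0.322
t: 23.15
tcp_pos: [0.4864, 0.1028, 0.0553]
tool_rot: [1.0, 0.004, -0.003, 0.003]
ft_force: [-0.4, 0.2, -0.8]
finger_gap: 0.318
[0.48698188 0.10291431 0.05598471]
141.6 [-4. -8.]
145.6 [-10. -16.]
149.6 [-15. -25.]
153.6 [-20. -34.]
157.6 [-24. -43.]
161.6 [-28. -52.]
165.6 [-30. -62.]
169.6 [-33. -72.]
173.6 [-34. -82.]
177.6 [-35. -92.]
```

View pics/w20.png

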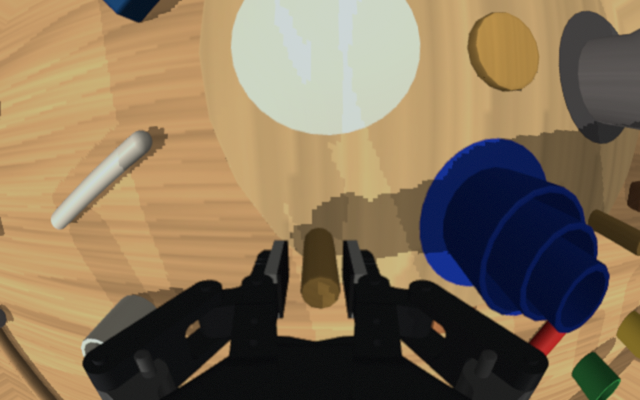

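```bash
python3 -m creep '[[[-4,-8,3,0,0,0,0.68],[-10,-16,5,0,0,0,0.68],[-15,-25,5,0,0,0,0.68],[-20,-34,5,0,0,0,0.68],[-24,-43,5,0,0,0,0.68],[-28,-52,5,0,0,0,0.68],[-30,-62,5,0,0,0,0.68],[-33,-72,5,0,0,0,0.68]]]' 40; python3 -c "
from h import *
s=env.state()['tcp_pos'];print(s)
c=np.array([.597,.0048])
for a in np.arange(173.6,206,4): print(a,((c+.145*np.array([np.cos(np.deg2rad(a)),np.sin(np.deg2rad(a))])-s[:2])*1000).round(0))"
```

```text
t: 24.0
tcp_pos: [0.4504, 0.0353, 0.0618]
tool_rot: [1.0, 0.006, -0.004, 0.0]
ft_force: [-9.7, 10.4, 3.6]
finger_gap: 0.32
[0.45044345 0.03531519 0.06181194]
173.6 [  2. -14.]
177.6 [  2. -24.]
181.6 [  2. -35.]
185.6 [  2. -45.]
189.6 [  4. -55.]
193.6 [  6. -65.]
197.6 [  8. -74.]
201.6 [ 12. -84.]
205.6 [ 16. -93.]
```

```bash
python3 -m creep '[[[2,-14,0,0,0,0,0.68],[2,-24,0,0,0,0,0.68],[2,-35,0,0,0,0,0.68],[2,-45,0,0,0,0,0.68],[4,-55,0,0,0,0,0.68],[6,-65,0,0,0,0,0.68],[8,-74,0,0,0,0,0.68],[12,-84,0,0,0,0,0.68]]]' 40; python3 -c "
from h import *
s=env.state()['tcp_pos'];print(s)
c=np.array([.597,.0048])
for a in np.arange(205.6,232,4): print(a,((c+.145*np.array([np.cos(np.deg2rad(a)),np.sin(np.deg2rad(a))])-s[:2])*1000).round(0))"
```

```text
t: 24.8
tcp_pos: [0.4617, -0.049, 0.0624]
tool_rot: [1.0, 0.007, -0.004, 0.0]
ft_force: [-2.0, 3.0, -0.0]
finger_gap: 0.32
[ 0.46172224 -0.04896117  0.0624374 ]
205.6 [ 5. -9.]
209.6 [  9. -18.]
213.6 [ 15. -26.]
217.6 [ 20. -35.]
221.6 [ 27. -43.]
225.6 [ 34. -50.]
229.6 [ 41. -57.]
```

```bash
python3 -m creep '[[[5,-9,0,0,0,0,0.68],[9,-18,0,0,0,0,0.68],[15,-26,0,0,0,0,0.68],[20,-35,0,0,0,0,0.68],[27,-43,0,0,0,0,0.68],[34,-50,0,0,0,0,0.68],[38,-54,0,0,0,0,0.68],[38,-54,0,0,0,0,0.6]]]' 40;python3 -m creep '[[[0,0,0,0,0,0,0.55],[0,0,0,0,0,0,0.55],[0,0,20,0,0,0,0.55],[0,0,60,0,0,0,0.5],[0,0,110,0,0,0,0.3],[0,0,160,0,0,0,0.2],[0,0,170,0,0,0,0.2],[0,0,170,0,0,0,0.2]]]' 40; python3 -c "
from h import *
c=np.array([.597,.0048]);ov=[(c,.16,.034)]
for k in range(4):
    a=np.deg2rad(137.6+90*k);ov.append((c+.145*np.array([np.cos(a),np.sin(a)]),.008,.086))
    a=np.deg2rad(182.6+90*k);ov.append((c+.095*np.array([np.cos(a),np.sin(a)]),.047,.034))
print(env.state()['tcp_pos'])
im=snap('scene','s21',crop=(130,100,440,360),scale=2.2,overlay=ov);snap('wrist','w21',overlay=ov)
print(fit('scene',im,'medium',(.396,.251),iswhite));im=snap('side','d21');print(fit('side',im,'medium',(.396,.251),iswhite))"
```

```text
t: 25.6
tcp_pos: [0.5007, -0.1039, 0.0624]
tool_rot: [1.0, 0.006, -0.004, 0.001]
ft_force: [-0.0, -0.3, 0.3]
finger_gap: 0.401
t: 26.4
tcp_pos: [0.5017, -0.1038, 0.2346]
tool_rot: [1.0, 0.006, -0.001, 0.002]
ft_force: [-0.5, -0.1, 0.0]
finger_gap: 0.801
[ 0.5016568  -0.10382204  0.23455888]
(array([0.3911, 0.2596]), np.float64(0.754))
(array([0.397 , 0.2493]), np.float64(0.108))
```

View pics/s21.png

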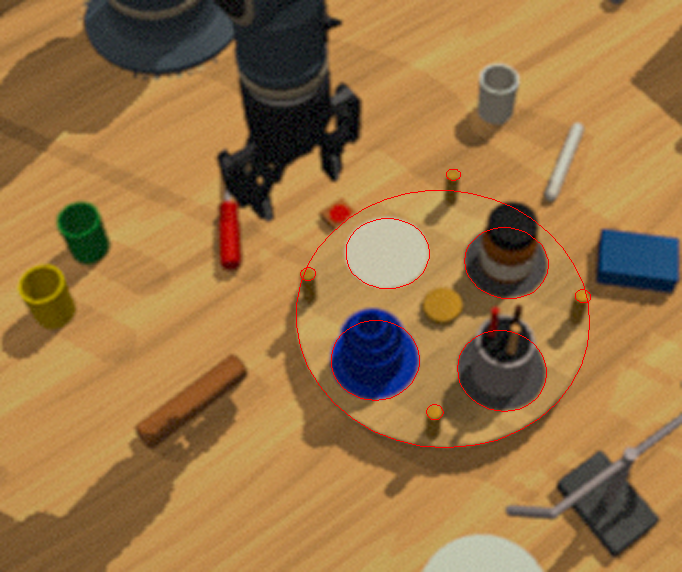

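View pics/w21.png

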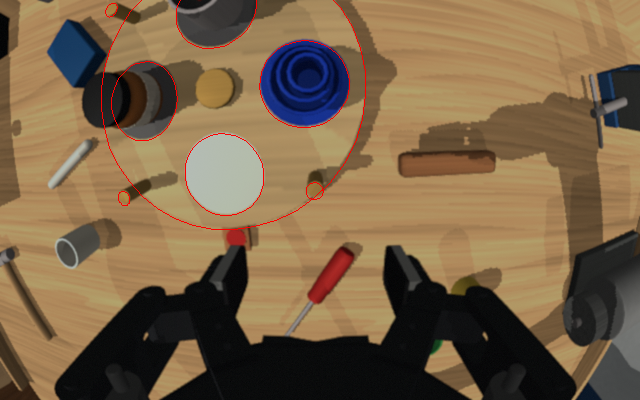

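```bash
python3 -m creep '[[[-15,50,0,0,0,0,0.2],[-30,100,0,0,0,0,0.2],[-45,150,0,0,0,0,0.2],[-60,200,-15,0,0,0,0.2],[-75,250,-30,0,0,0,0.2],[-90,300,-50,0,0,0,0.2],[-105,340,-60,0,0,0,0.2],[-105,353,-60,0,0,0,0.2]]]' 60;python3 -m creep '[[[0,0,0,0,0,0,0.2],[0,0,0,0,0,0,0.2],[0,0,0,0,0,0,0.2]]]' 60; python3 -c "
from h import *
ci=env.camera_info('wrist');print(env.state()['tcp_pos'],env.state()['tool_rot'])
print('marker',pt('scene',395,157,.016),pt('scene',381,190,.016))
im=snap('wrist','w22',overlay=[((.397,.25),.0245,.062),((.397,.25),.023,0)]);print(fit('wrist',im,'medium',(.397,.25),iswhite,ci=ci))"
```

```text
t: 27.35
tcp_pos: [0.3902, 0.2514, 0.1677]
tool_rot: [1.0, 0.009, -0.008, 0.001]
ft_force: [0.3, 0.3, 0.5]
finger_gap: 0.798
t: 27.65
tcp_pos: [0.3902, 0.2499, 0.1667]
tool_rot: [1.0, 0.008, -0.009, 0.002]
ft_force: [0.0, 0.3, 0.0]
finger_gap: 0.796
[0.3901908  0.24987452 0.16673599] [ 0.99992223  0.00799827 -0.00939674  0.00180503]
marker [0.4921059 0.3150676 0.016    ] [0.55193127 0.21019594 0.016     ]
(array([0.3989, 0.2517]), np.float64(0.432))
```

View pics/w22.png

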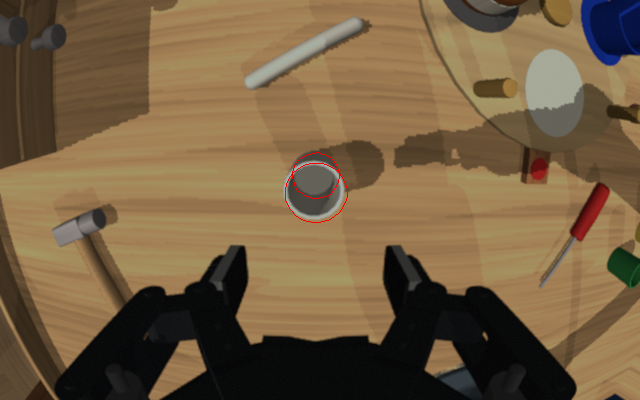

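```bash
python3 -m creep '[[[7,0,-40,0,-1.1,0,0.2],[7,0,-80,0,-1.1,0,0.2],[7,0,-110,0,-1.1,0,0.2],[7,0,-130,0,-1.1,0,0.2],[7,0,-130,0,-1.1,0,0.3],[7,0,-130,0,-1.1,0,0.6],[7,0,-130,0,-1.1,0,0.6],[7,0,-130,0,-1.1,0,0.6]]]' 50; python3 -c "
from h import *
im=snap('wrist','w23');print(env.state()['tcp_pos'],env.state()['tool_rot'])"
```

```text
t: 28.5
tcp_pos: [0.3983, 0.2498, 0.0381]
tool_rot: [1.0, 0.007, 0.002, 0.001]
ft_force: [0.6, -0.2, -1.5]
finger_gap: 0.56
[0.3981792  0.24971497 0.03799939] [0.99997237 0.00717906 0.00138212 0.00134226]
```

View pics/w23.png

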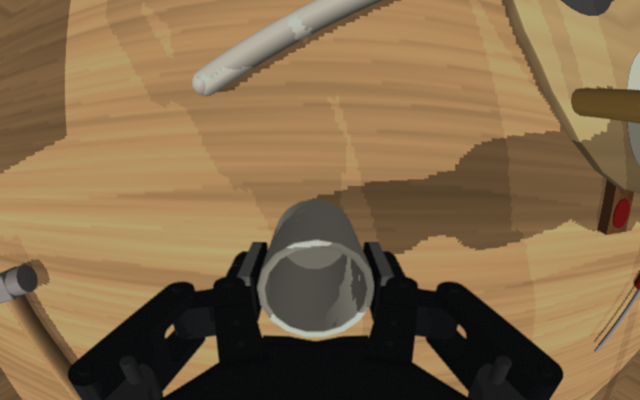

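```bash
python3 -m creep '[[[0,0,20,0,0,0,0.6],[0,0,60,0,0,0,0.6],[0,0,105,0,0,0,0.6],[5,-10,145,0,0,0,0.6],[20,-45,160,0,0,0,0.6],[38,-90,160,0,0,0,0.6],[56,-135,160,0,0,0,0.6],[75,-180,160,0,0,0,0.6]]]' 50; python3 -m creep '[[[18,-45,0,0,0,0,0.6],[28,-66,0,0,0,0,0.6],[28,-66,0,0,0,0,0.6],[28,-66,0,0,0,0,0.6]]]' 50;  python3 -c "
from h import *
im=snap('wrist','w24',overlay=[((.502,.0005),.047,.034)]);print(env.state()['tcp_pos'],env.state()['finger_gap'],env.state()['tool_rot'])"
```

```text
t: 29.35
tcp_pos: [0.4734, 0.0677, 0.1989]
tool_rot: [1.0, 0.007, 0.002, 0.002]
ft_force: [0.6, -0.0, -1.7]
finger_gap: 0.556
t: 29.75
tcp_pos: [0.501, 0.0016, 0.1991]
tool_rot: [1.0, 0.007, 0.002, 0.001]
ft_force: [-0.8, -0.2, -1.3]
finger_gap: 0.566
[0.5008223  0.00261706 0.19907534] 0.5609597112546896 [0.99996641 0.0077875  0.00213235 0.00141228]
```

View pics/w24.png

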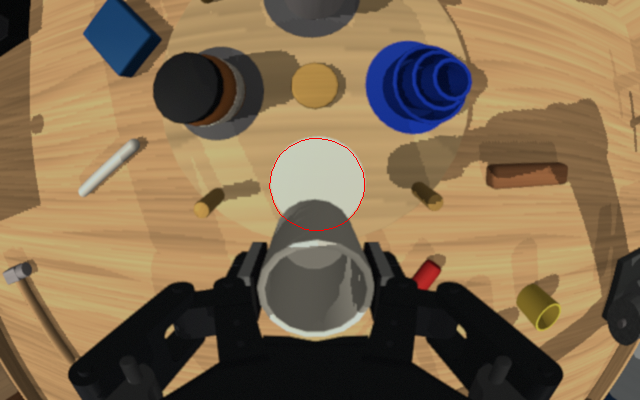

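Target TCP z = 0.038+0.034 = 0.072.

```bash
python3 -m creep '[[[1,-2,-40,0,0,0,0.6],[1,-2,-75,0,0,0,0.6],[1,-2,-100,0,0,0,0.6],[1,-2,-115,0,0,0,0.6],[1,-2,-123,0,0,0,0.6],[1,-2,-126,0,0,0,0.6],[1,-2,-127,0,0,0,0.6],[1,-2,-127.5,0,0,0,0.6]]]' 50
```

```text
t: 30.6
tcp_pos: [0.5025, 0.001, 0.0724]
tool_rot: [1.0, 0.008, 0.003, 0.001]
ft_force: [0.5, -0.9, -1.3]
finger_gap: 0.564
```

```bash
python3 -m creep '[[[0,0,-1,0,0,0,0.6],[0,0,-1,0,0,0,0.6]]]' 50;python3 -m creep '[[[0,0,0,0,0,0,0.4],[0,0,0,0,0,0,0.2],[0,0,0,0,0,0,0.2],[0,0,20,0,0,0,0.2],[0,0,70,0,0,0,0.2],[0,0,120,0,0,0,0.2],[0,0,165,0,0,0,0.2],[0,0,165,0,0,0,0.2]]]' 50;python3 -m creep '[[[0,0,0,0,0,0,0.2],[0,0,0,0,0,0,0.2]]]';python3 -c "
from h import *
print(env.state()['tcp_pos'])
im=snap('wrist','w25',crop=(180,60,460,260),scale=2.8,overlay=[((.502,.0005),.0245,.096),((.502,.0005),.047,.034)])
im=snap('side','d25');im=snap('scene','s25',crop=(130,100,440,360),scale=2.2)"
```

```text
t: 30.8
tcp_pos: [0.5029, 0.001, 0.072]
tool_rot: [1.0, 0.008, 0.004, 0.001]
ft_force: [0.0, -0.3, -2.2]
finger_gap: 0.562
t: 31.6
tcp_pos: [0.5068, 0.0017, 0.2436]
tool_rot: [1.0, 0.008, 0.01, 0.002]
ft_force: [1.0, 1.1, -0.1]
finger_gap: 0.799
t: 31.8
tcp_pos: [0.5067, 0.0017, 0.2434]
tool_rot: [1.0, 0.008, 0.01, 0.002]
ft_force: [-0.5, -0.2, -0.8]
finger_gap: 0.803
[0.50672839 0.00171987 0.24336094]
```

View pics/w25.png

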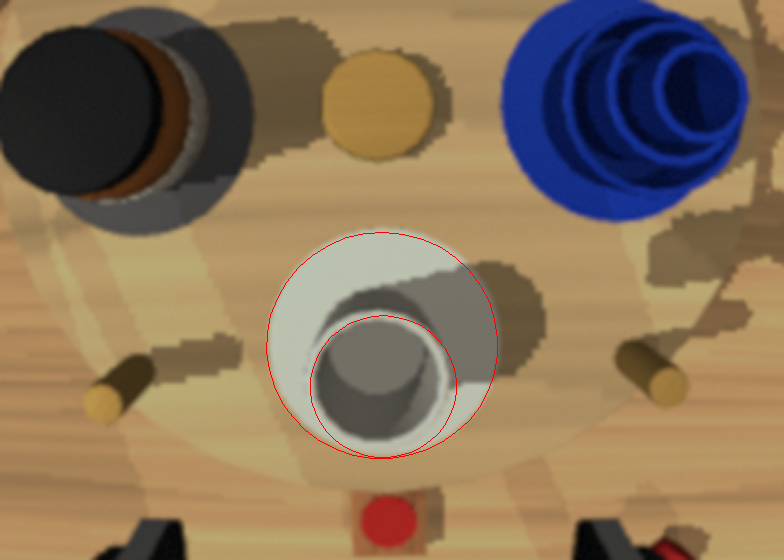

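View pics/s25.png

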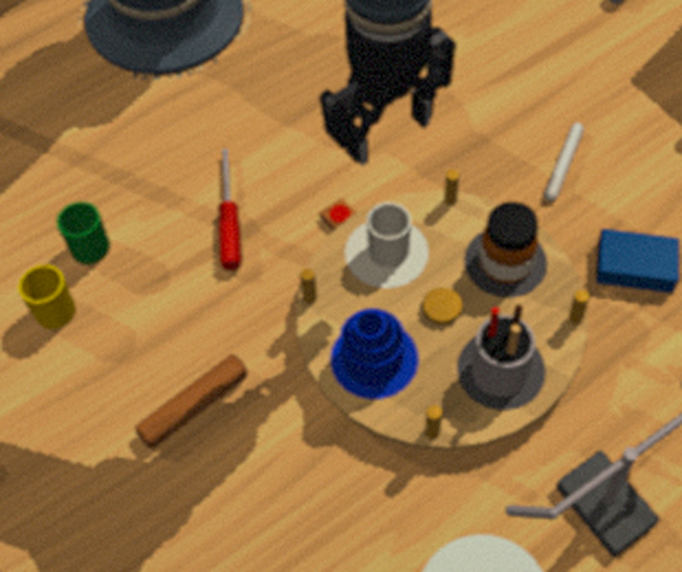

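View pics/d25.png

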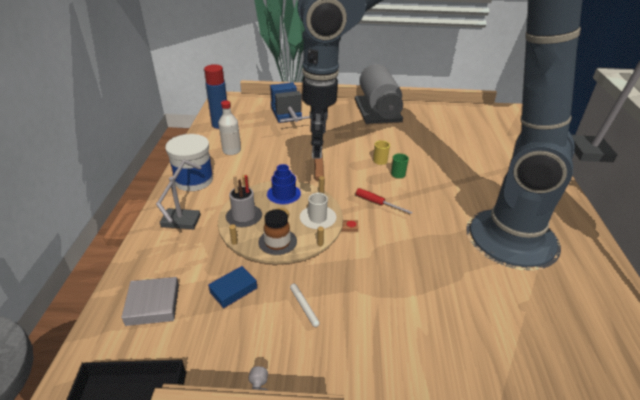

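```bash
python3 -m creep '[[[-6,48,0,0,0,0,0.55],[-13,96,0,0,0,0,0.55],[-15,102,-20,0,0,0,0.55],[-15,102,-60,0,0,0,0.55],[-15,102,-100,0,0,0,0.55],[-15,102,-140,0,0,0,0.55],[-15,102,-170,0,0,0,0.6],[-15,102,-180,0,0,0,0.68]]]' 40; python3 -m creep '[[[0,0,0,0,0,0,0.68],[0,0,0,0,0,0,0.68]]]'; python3 - <<'E'
from h import *
snap('wrist','w26')
s=env.state()['tcp_pos'];print(s)
c=np.array([.597,.0048])
for a in np.arange(141.6,178,4): print(a,((c+.145*np.array([np.cos(np.deg2rad(a)),np.sin(np.deg2rad(a))])-s[:2])*1000).round(0))
E
```

```text
t: 32.75
tcp_pos: [0.4882, 0.1029, 0.0584]
tool_rot: [1.0, 0.008, 0.005, 0.002]
ft_force: [-0.1, 0.2, 0.4]
finger_gap: 0.323
t: 32.95
tcp_pos: [0.4883, 0.1031, 0.0586]
tool_rot: [1.0, 0.008, 0.005, 0.002]
ft_force: [0.3, 0.3, -0.1]
finger_gap: 0.319
[0.48884403 0.10326905 0.05926198]
141.6 [-5. -8.]
145.6 [-11. -17.]
149.6 [-17. -25.]
153.6 [-22. -34.]
157.6 [-26. -43.]
161.6 [-29. -53.]
165.6 [-32. -62.]
169.6 [-34. -72.]
173.6 [-36. -82.]
177.6 [-37. -92.]
```

View pics/w26.png

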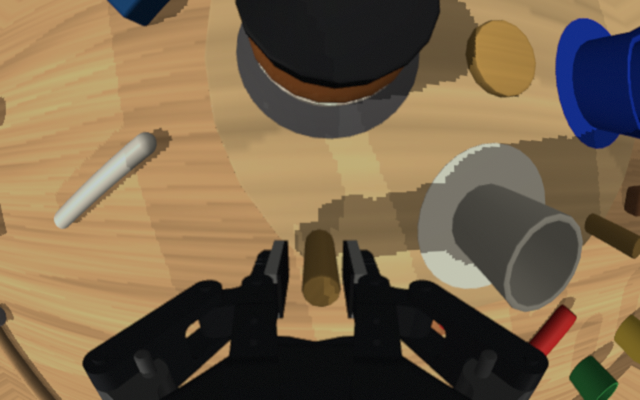

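```bash
python3 -m creep '[[[-5,-8,2,0,0,0,0.68],[-11,-17,2,0,0,0,0.68],[-17,-25,2,0,0,0,0.68],[-22,-34,2,0,0,0,0.68],[-26,-43,2,0,0,0,0.68],[-29,-53,2,0,0,0,0.68],[-32,-62,2,0,0,0,0.68],[-34,-72,2,0,0,0,0.68]]]' 40; python3 -c "
from h import *
s=env.state()['tcp_pos'];print(s)
c=np.array([.597,.0048])
for a in np.arange(173.6,206,4): print(a,((c+.145*np.array([np.cos(np.deg2rad(a)),np.sin(np.deg2rad(a))])-s[:2])*1000).round(0))"
```

```text
t: 33.8
tcp_pos: [0.4514, 0.0356, 0.0621]
tool_rot: [1.0, 0.011, 0.004, -0.0]
ft_force: [-6.8, 11.7, 1.2]
finger_gap: 0.322
[0.45140639 0.03559549 0.06206504]
173.6 [  1. -15.]
177.6 [  1. -25.]
181.6 [  1. -35.]
185.6 [  1. -45.]
189.6 [  3. -55.]
193.6 [  5. -65.]
197.6 [  7. -75.]
201.6 [ 11. -84.]
205.6 [ 15. -93.]
```

```bash
python3 -m creep '[[[1,-15,0,0,0,0,0.68],[1,-25,0,0,0,0,0.68],[1,-35,0,0,0,0,0.68],[1,-45,0,0,0,0,0.68],[3,-55,0,0,0,0,0.68],[5,-65,0,0,0,0,0.68],[7,-75,0,0,0,0,0.68],[11,-84,0,0,0,0,0.68]]]' 40; python3 -c "
from h import *
s=env.state()['tcp_pos'];print(s)
c=np.array([.597,.0048])
for a in np.arange(205.6,232,4): print(a,((c+.145*np.array([np.cos(np.deg2rad(a)),np.sin(np.deg2rad(a))])-s[:2])*1000).round(0))"
```

```text
t: 34.6
tcp_pos: [0.4616, -0.049, 0.0626]
tool_rot: [1.0, 0.011, 0.004, 0.0]
ft_force: [-2.2, 1.6, -0.1]
finger_gap: 0.321
[ 0.46158496 -0.04903516  0.06261406]
205.6 [ 5. -9.]
209.6 [  9. -18.]
213.6 [ 15. -26.]
217.6 [ 21. -35.]
221.6 [ 27. -42.]
225.6 [ 34. -50.]
229.6 [ 41. -57.]
```

```bash
python3 -m creep '[[[5,-9,0,0,0,0,0.68],[9,-18,0,0,0,0,0.68],[15,-26,0,0,0,0,0.68],[21,-35,0,0,0,0,0.68],[27,-42,0,0,0,0,0.68],[34,-50,0,0,0,0,0.68],[38,-54,0,0,0,0,0.68],[38,-54,0,0,0,0,0.6]]]' 40;python3 -m creep '[[[0,0,0,0,0,0,0.55],[0,0,0,0,0,0,0.55],[0,0,20,0,0,0,0.55],[0,0,60,0,0,0,0.5],[0,0,110,0,0,0,0.3],[0,0,160,0,0,0,0.2],[0,0,190,0,0,0,0.2],[0,0,190,0,0,0,0.2]]]' 40; python3 -m creep '[[[0,0,0,0,0,0,0.2],[0,0,0,0,0,0,0.2],[0,0,0,0,0,0,0.2],[0,0,0,0,0,0,0.2]]]'; python3 -c "
from h import *
c=np.array([.597,.0048]);ov=[(c,.16,.034)]
for k in range(4):
    a=np.deg2rad(137.6+90*k);ov.append((c+.145*np.array([np.cos(a),np.sin(a)]),.008,.086))
    a=np.deg2rad(182.6+90*k);ov.append((c+.095*np.array([np.cos(a),np.sin(a)]),.047,.034))
print(env.state()['tcp_pos'])
im=snap('scene','s27',crop=(130,100,440,360),scale=2.2,overlay=ov);snap('wrist','w27',overlay=ov)
im=snap('side','d27',crop=(200,120,440,330),scale=2.5)"
```

```text
t: 35.4
tcp_pos: [0.5007, -0.104, 0.0627]
tool_rot: [1.0, 0.01, 0.005, 0.0]
ft_force: [0.4, -0.2, -0.6]
finger_gap: 0.403
t: 36.2
tcp_pos: [0.5033, -0.1037, 0.2576]
tool_rot: [1.0, 0.01, 0.01, 0.002]
ft_force: [1.0, 0.3, 0.0]
finger_gap: 0.804
t: 36.6
tcp_pos: [0.5027, -0.1036, 0.2564]
tool_rot: [1.0, 0.011, 0.008, 0.001]
ft_force: [0.1, -0.1, -0.6]
finger_gap: 0.8
[ 0.5026542  -0.10360718  0.25638066]
```

View pics/s27.png

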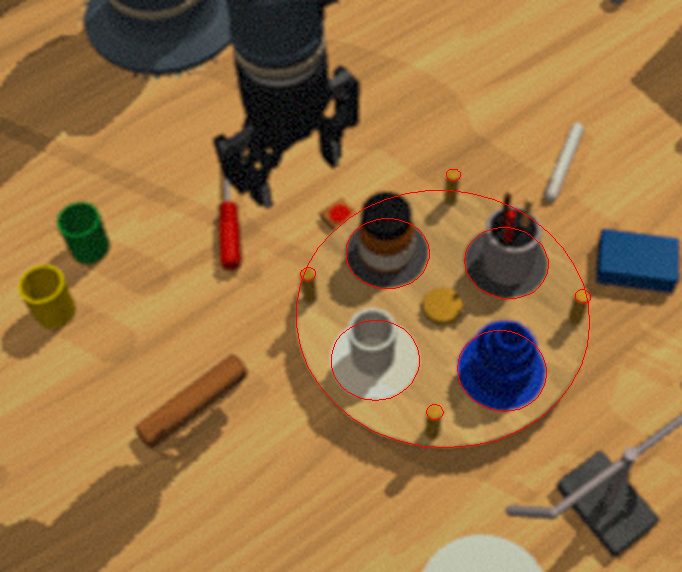

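View pics/w27.png

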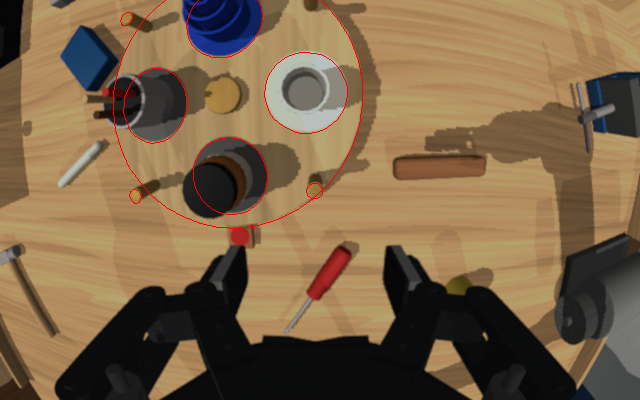

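View pics/d27.png

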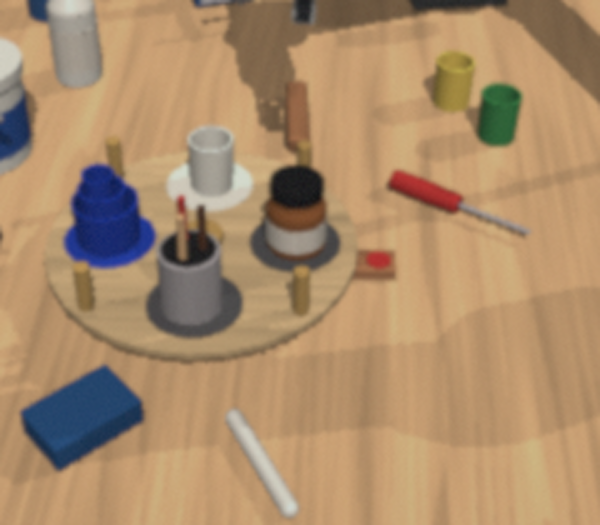

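All is in place: the flux jar is at the front, the blue nest and the white cup are on their pads, and the gripper is clear and still.

```bash
python3 -c "
from rig import env
print(env.finish_job())"
```

```text
the job is handed in; nothing more can be done
None
```

The job is done and handed in at about 37 s of the 210 s allowed; the hand-in reports no verdict.

- **Carousel:** I clicked it on three places with the jaws held loosely around a post. After each click, the posts and pads in the scene and wrist pictures lay on my model of the carousel. The flux jar now stands at the front.
- **Blue cups:** All three sizes (large, medium, small) are nested on the blue pad. At placing, the cups were within about 3 mm of the pad centre, and each rim showed above the next larger one.
- **White cups:** Only the medium was in view; I saw no white large or small. It stands upright on the white pad, about 3 mm from the centre.
- **Last checks:** The three cameras showed the brush tin and flux jar upright on their pads. The marker, ring clamp and wax block were where they started. The gripper was clear and still at z = 0.256 m.
- **Disagreements:** Early position fits differed by up to about 9 mm between cameras, so I relied on the close wrist view before each grasp. Wrist overlays came out about 5% larger than the cups. At placing, the small cup met up to about 13 N on its floor before release.

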